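Hang freshly painted test plates on the drying rail and set the drying fan

ROBOT

A 6-joint arm with a two-finger parallel gripper is mounted at the origin on a cart in front of the work surface, level with it; the furniture and walls round the work are solid. World frame = base frame: x ahead of the robot, y to its left, z up, the work surface at z = 0. Lengths are in mm, angles in rad, forces in N, time in s.
With the tool pointing down it reaches from about 325 to 775 mm from the base axis. Payload 9.3 kg.
Tool frame: the origin (TCP) lies midway between the tips of the shut fingers; the grasp point (between the pads) lies 19 mm behind it; y points along the fingers, x is the direction in which the jaws open and shut, and the axes are right-handed (so a half turn about y gives the same grasp; the last joint's range is limited). The gripper opens to 85 mm and grips with 20 to 120 N. Pads are 22 mm wide; open, the fingers measure 114 mm over their backs; the gripper's body (76 mm by 85 mm) begins 54 mm behind the grasp point. The pads swing forward as they close: fully open they stand 13 mm farther back than shut.
Start: joints at [-1.263, 0.259, 0.021, 1.334, 0, 1.418], TCP at [244.559, -492.633, 231.279] pointing down, gripper open.
Joint ranges: [-3.04, 3.04], [-0.91, 1.82], [-1.04, 1.36], [-1.92, 1.95], [-1.52, 1.45], [-3.14, 3.14]. Speed limits (rad/s): [2.22, 2.22, 2.79, 3.14, 3.14, 3.14].

INTERFACE

Orientations are given as a unit quaternion [x, y, z, w].
In Python, from bench import sensors, eyes, order, models gives the robot as it stands.
- The arm moves only by the tool drive_tool, never from a script. Its argument "motion" is a list of rows, each a list of 7 numbers: the turn, a rotation vector about the tool's x, y, z in rad, then the shift along the tool's x, y, z in cm, then the closure, from 0 (fully open) to 1 (shut). In form: [[ax, ay, az, dx, dy, dz, grip], ...]. A call has exactly 8 rows; each row is the pose to reach, as a shift and turn from the pose measured when the call began, along the tool's axes at that moment; what a row does not reach only later rows make up. A row lasts 1/10 s, in which the tool goes at most 50 mm and 8.59 degrees, less where a joint would pass 70% of its speed; a pose out of reach is approached as far as the arm can. A call with a gripper value outside its range is refused whole. The fingers move at their own pace and stop on an object; "squeeze" is the grip in N (left out, the last holds). Time passes only in rows, so rows that repeat a pose let the fingers close, or fill a call up. It gives the time, the measured TCP pose, the force and the opening at its end, in the units of the state.
- sensors.read_state(): the state, without advancing time (a new reading comes with each control period).
- eyes.get_image(name): name is "side" or "top"; returns a dict with "frame" (384x512x3 uint8, blue, green, red), "depth" (384x512 float32, mm along the optical axis (not along the pixel's ray), 0 where there is no reading), "fx", "fy", "cx", "cy" (pixels), "k1" (the pictures are not rectified: a ray, as slopes to the right and down, at radius r is drawn at 1 + k1 r^2 times it, then the intrinsics apply), "R" (3x3) and "t" (3): a world point X has camera coordinates R X + t. Camera axes: x right, y down, z forward; pixel columns grow to the right and rows downward; lengths in mm; the calibration is good to about 2 mm. A picture is of the moment at which its call begins.
- order.job_done(): hands the job in, once; it reports no verdict.
Trained networks look in a picture, given as the dict that the camera call returned (one of the last four; its "shot" number tells which), for a name from the list of things; names that differ only in an ending like _2 or _b are one class to them, and where a whole thing is asked for, a point or a joint stands for the part that bears it (a point fixed in the world has none). Each returns a list of dicts, best first, with "conf" (0 to 1); they miss things now and then, are a little off and sometimes report something else, mostly with a low value. They report only what shows in the picture. A call takes as long as a camera call.
- models.spot_in(target, picture): "position" ([column, row] in pixels, amid what is visible of it).
- models.regions_of(target, picture): "region" (384x512 bool, what is visible of it) and "position" ([column, row] in pixels, amid what is visible of it).
- models.place_of(target, picture): "position" ([column, row] in pixels: a listed point, or the origin of a listed thing).
The state is a dict: "time_s": time; "qpos": joint angles; "qd": joint speeds; "tau": joint torques, N m; "tool_pos": TCP position; "ee_rot": TCP orientation; "wrist_force": force on the tool from outside, world axes, zero at the start; "ft_torque": the same for the moment, N m; "opening": finger opening in mm.
Only numpy, scipy, OpenCV 4.12 (cv2) and the standard library are available. Lean on these libraries where they do the work, as an engineer would, in place of code of your own. Each camera call takes 0.05 s, during which the arm holds its last target.

TASK

The small painted test plates in the white rack are still wet, so never touch them with the gripper: for each plate in the rack take an S-hook from the low hook stand, pass the hook's lower end through the plate's hole, lift the plate out with it and hang hook and plate on the tall drying rail, upright and not touching each other. When all of them hang still, slide the red fader on the drying fan to the green pointer. There are two or three plates and three hooks; a spare hook may stay where it is.

Things in the scene. Friction and masses are not known exactly. Their poses are not given: they have to be found in the camera images.
- hook_1: one of three equal loose S-hooks (60 g) of 4 mm round steel wire, lying in its own x-z plane, with an orange grip tab 18 (x) x 10 (y) x 24 (z) mm. Origin: centre of the tab. Starts hanging, z up, leaning up to 6 degrees about y, by its upper crook over the stand's bar, its y along the bar, its +x along the stand's +x, so tab on the robot's side. More under hook_2, hook_3
- hook_2: like hook_1. Upper crook, open downwards, wire centre line in mm (x, z): tip (46, 17), (46, 26), (40, 33), top (26, 38), (12, 32.5), (4, 24), then into the tab's top. A bar in it settles at x = 26. Bar leaves only under the tip: lift the hook about 30 mm, draw it 45 mm or more to its own -x, and only then raise it, as the slanting shank lies below the bar; hang it the reverse way
- hook_3: like hook_1. Wire below the tab, centre line in mm (x, z): (0, -10), (0, -18), slanting straight to (46, -60), then the lower crook, open upwards: (48, -67), (42, -72), lowest point (27, -74), (19, -72.3), tip (13, -68.5) pointing to -x. To thread a plate come from behind it, the plate on the tip's side, draw the hook to its -x; a plate hung in the crook settles at x = 27
- coupon_1: blue-painted flat metal test plate, 40 wide (y) x 80 tall (z) x 4 thick (x) mm, 80 g, with one round hole of 16 mm through it along x, centred 66 mm above its lower edge (14 mm below the upper edge). Origin: middle of the lower edge; z up. May be absent (None)
- coupon_2: green-painted flat metal test plate, 40 wide (y) x 80 tall (z) x 4 thick (x) mm, 80 g, with one round hole of 16 mm through it along x, centred 66 mm above its lower edge (14 mm below the upper edge). Origin: middle of the lower edge; z up. May be absent (None)
- coupon_3: yellow-painted flat metal test plate, 40 wide (y) x 80 tall (z) x 4 thick (x) mm, 80 g, with one round hole of 16 mm through it along x, centred 66 mm above its lower edge (14 mm below the upper edge). Origin: middle of the lower edge; z up. May be absent (None)
- coupon_1_hole (a point): centre of the hole in the blue plate, at mid thickness; its x axis runs along the hole
- coupon_2_hole (a point): centre of the hole in the green plate, at mid thickness; its x axis runs along the hole
- coupon_3_hole (a point): centre of the hole in the yellow plate, at mid thickness; its x axis runs along the hole
- rack: white plastic rack, loose, about 0.9 kg, 44 (x) x 190 (y) x 30 (z) mm, with three slots in a row at y = -60, 0, +60 mm, each 5.5 (x) x 43 (y) mm and 26 mm deep; plates stand in them, lower edge 4 mm above the rack's underside, faces to the rack's x, leaning up to 3 degrees. Origin: centre of the underside
- park: fixed hook stand: a level round steel bar, 10 mm thick and 200 mm long along its y axis, centre line 150 mm above the worktop; at both ends it bends back 40 mm to +x and down to a foot plate 40 (x) x 230 (y) x 8 mm centred at x = +40 mm. Origin on the worktop below the middle of the bar. The S-hooks start on it 70 mm apart
- rail: fixed drying rail: a level round steel bar, 10 mm thick, 340 mm long along its y, centre line 220 mm above the worktop, on two posts of 14 mm (feet 70 mm wide) at its ends. Origin on the worktop below the bar's middle; x points away from the robot. Hung on it, a hook's origin is 189 mm and the plate's lower edge about 43 mm above the worktop
- fader (a joint): position of the red fader along its track in m, 0 to 0.12, growing towards the +y axis of fader_top; moves stiffly (about 1.5 N) and stays where it is left
- fader_top (a point): centre of the top face of the red fader grip on top of the white drying fan; the grip is 28 (x) x 20 (y) x 40 (z) mm and slides along its own y axis. The fan's body is a fixed box of 110 (x) x 200 (y) x 100 (z) mm under the track
- mark_tip (a point): tip of the green pointer clip beside the fader's track, 104 mm above the worktop, 4 mm thick; its axes are parallel to those of fader_top, and it points at the place along y where the middle of the fader grip shall stand. Fixed

How it is judged (in metres and radians):
On the way, in this order (a step that is already met when the one before it is completed fails the run):
1. every plate that is there hangs from an S-hook on the drying rail, upright, still and clear of the others (z of coupon_1 in the frame of rail between 0.02 and 0.065 m and x of coupon_1 in the frame of rail between -0.03 and 0.03 m and angle between each of coupon_1, coupon_2, coupon_3's own z axis and vertical below 0.3 rad and ((contact force between hook_1 and coupon_1 above 0.1 N and contact force between hook_1 and rail above 0.1 N) or (contact force between hook_2 and coupon_1 above 0.1 N and contact force between hook_2 and rail above 0.1 N) or (contact force between hook_3 and coupon_1 above 0.1 N and contact force between hook_3 and rail above 0.1 N)) and contact force between each of coupon_1, coupon_2, coupon_3 and the fingers below 0.01 N and linear speed of each of coupon_1, coupon_2, coupon_3 below 0.05 m/s and z of coupon_2 in the frame of rail between 0.02 and 0.065 m and x of coupon_2 in the frame of rail between -0.03 and 0.03 m and ((contact force between hook_1 and coupon_2 above 0.1 N and contact force between hook_1 and rail above 0.1 N) or (contact force between hook_2 and coupon_2 above 0.1 N and contact force between hook_2 and rail above 0.1 N) or (contact force between hook_3 and coupon_2 above 0.1 N and contact force between hook_3 and rail above 0.1 N)) and z of coupon_3 in the frame of rail between 0.02 and 0.065 m and x of coupon_3 in the frame of rail between -0.03 and 0.03 m and ((contact force between hook_1 and coupon_3 above 0.1 N and contact force between hook_1 and rail above 0.1 N) or (contact force between hook_2 and coupon_3 above 0.1 N and contact force between hook_2 and rail above 0.1 N) or (contact force between hook_3 and coupon_3 above 0.1 N and contact force between hook_3 and rail above 0.1 N)) and contact force between coupon_1 and coupon_2 below 0.01 N and contact force between each of coupon_1, coupon_2 and coupon_3 below 0.01 N), for 0.3 s.
2. the fader stands at the green pointer (y of fader_top in the frame of mark_tip between -0.005 and 0.005 m), for 0.3 s.
At the end, for the whole second after the job is handed in: each plate present hangs by its hole on an S-hook that hangs on the drying rail (lower edge 20 to 65 mm up, within 30 mm of the rail's line, leaning under 0.3 rad, under 0.05 m/s), none touching another; the fader is at rest within 5 mm of the pointer tip along the track (all of step 1 and all of step 2 and velocity of joint fader between -0.01 and 0.01 m/s).
It fails at once if the gripper presses on a wet plate (contact force between any of coupon_1, coupon_2, coupon_3 and the fingers above 0.5 N).
Of coupon_1, coupon_2, coupon_3 only 2 to 3 are there at a start; the rules pass over those that are not, and their reading is None.
At some moment in a run one of rack may be knocked a few centimetres aside while the robot is not near it.
It also fails if it takes over 210 s, if anything falls off the work surface, if the arm or the gripper's body presses on something with over 40 N, if the wrist force passes 120 N, or if a joint passes its speed limit or range.

## Working session

There is one attempt and no reset: what is moved stays moved. The work goes in short steps, Python scripts to look and compute and a tool call to move; the robot and the scene stay as the last step left them, time stands still between calls to the robot, and variables do not carry over. Pictures are saved under pics/ and viewed, and the job is handed in when it is done.

Besides the shell and the picture viewer there is one more tool, called after ">>>" by a JSON object that holds its "fn" and its "kwargs". drive_tool: Moves the arm, as the interface text tells. Its arguments: {"type":"object","properties":{"motion":{"type":"array","items":{"type":"array","items":{"type":"number"}}},"squeeze":{"type":"number"}},"required":["motion"]}

```bash
ls; mkdir -p pics; cat > h.py <<'E'
import numpy as np, cv2, sys
from bench import sensors, eyes, order, models
from scipy.spatial.transform import Rotation as Rn
def ray(p,u,v):
    x=(u-p['cx'])/p['fx'];y=(v-p['cy'])/p['fy']
    xd,yd=x,y
    for _ in range(20):
        r2=x*x+y*y; x=xd/(1+p['k1']*r2); y=yd/(1+p['k1']*r2)
    return x,y
def world(p,u,v,d):
    x,y=ray(p,u,v); c=np.array([x*d,y*d,d]); R=np.array(p['R']);return R.T@(c-np.array(p['t']))
def atz(p,u,v,z):
    x,y=ray(p,u,v);R=np.array(p['R']);o=-R.T@np.array(p['t']);d=R.T@np.array([x,y,1]);return o+d*(z-o[2])/d[2]
def atplane(p,u,v,n,c):
    x,y=ray(p,u,v);R=np.array(p['R']);o=-R.T@np.array(p['t']);d=R.T@np.array([x,y,1]);return o+d*(c-n@o)/(n@d)
def proj(p,X):
    c=np.array(p['R'])@np.array(X)+np.array(p['t']);x,y=c[0]/c[2],c[1]/c[2];k=1+p['k1']*(x*x+y*y)
    return np.array([p['fx']*x*k+p['cx'],p['fy']*y*k+p['cy']])
def cloud(p,mask=None):
    d=p['depth'];vv,uu=np.nonzero((d>0)&(mask if mask is not None else True))
    return np.array([world(p,u,v,d[v,u]) for u,v in zip(uu,vv)]),uu,vv
def save(p,name,box=None,s=1):
    f=p['frame']
    if box: f=f[box[1]:box[3],box[0]:box[2]]
    cv2.imwrite('pics/'+name+'.png',cv2.resize(f,None,fx=s,fy=s,interpolation=cv2.INTER_CUBIC))
E
cat > s1.py <<'E'
from h import *
for n in('side','top'):
    p=eyes.get_image(n); save(p,n+'1',s=1.5)
    print(n,np.round(p['R'],3).tolist(),np.round(p['t'],1),p['fx'],p['cx'],p['k1'], 'cam', np.round(-np.array(p['R']).T@p['t'],0))
    for t in['hook_1','coupon_1','coupon_2','coupon_3','coupon_1_hole','coupon_2_hole','coupon_3_hole','rack','park','rail','fader_top','mark_tip']:
        for r in models.place_of(t,p):
            if r['conf']<.2: continue
            u,v=r['position'];d=p['depth'][int(round(v)),int(round(u))]
            print(t,round(r['conf'],2),np.round([u,v],1),np.round(world(p,u,v,d)) if d>0 else None)
print(sensors.read_state())
E
python3 s1.py
```

```text
pics
side [[-0.872, -0.489, -0.022], [-0.19, 0.38, -0.905], [0.451, -0.785, -0.424]] [530.3 162.3 761.3] 361.8933662276685 253.7526038802675 -0.07568981836630849 cam [150. 795. 482.]
hook_1 0.64 [329.4 165.1] [ 436. -133.  119.]
hook_1 0.45 [318.5 172.9] [443. -64. 119.]
hook_1 0.44 [340.1 159.2] [ 427. -204.  116.]
coupon_1 0.62 [274.9 241.8] [458. 167.  31.]
coupon_1 0.55 [263.1 252.1] [464. 215.  30.]
coupon_2 0.62 [274.9 241.8] [458. 167.  31.]
coupon_2 0.55 [263.1 252.1] [464. 215.  30.]
coupon_3 0.62 [274.9 241.8] [458. 167.  31.]
coupon_3 0.55 [263.1 252.1] [464. 215.  30.]
coupon_2_hole 0.76 [277.7 218.5] [470. 130.  70.]
coupon_3_hole 0.73 [260.4 227.4] [479. 198.  80.]
rack 0.92 [276.6 246.6] [454. 167.  19.]
park 0.61 [319.8 199.7] [ 462. -145.    0.]
fader_top 0.64 [187.5 231.7] [524. 381. 155.]
mark_tip 0.43 [204.6 268.6] [473. 406. 109.]
top [[-0.02, -1.0, 0.006], [-0.989, 0.019, -0.15], [0.15, -0.009, -0.989]] [  85.9  567.2 1239.9] 427.0577672315449 255.98577342727378 -0.12732731941686687 cam [ 377.   86. 1310.]
hook_1 0.52 [331.8 235.5] [ 446. -133.  126.]
hook_1 0.4
[... 675 characters left out ...]
rk_tip 0.42 [141.4 229.3] [474. 401. 114.]
{'time_s': 1.3, 'qpos': array([-1.26261592e+00,  2.58595050e-01,  2.14948958e-02,  1.33372103e+00,
       -5.00955994e-05,  1.41820259e+00]), 'qd': array([ 0.00106866, -0.00177448,  0.00199004, -0.00025202,  0.00070434,
        0.00091136]), 'tau': array([ 6.96150619e-04, -5.55382061e+01,  3.44721115e+01,  1.77719932e-03,
       -2.41093549e-04, -7.47738682e-06]), 'tool_pos': array([ 244.53338112, -492.63110427,  231.27940376]), 'ee_rot': array([ 0.60097398, -0.37263004,  0.37259366, -0.60095848]), 'wrist_force': array([ 1.13823914, -0.33966863, -0.63763832]), 'ft_torque': array([ 0.01047953, -0.00345496,  0.04218846]), 'opening': 85.62379614560363}
```

View pics/side1.png

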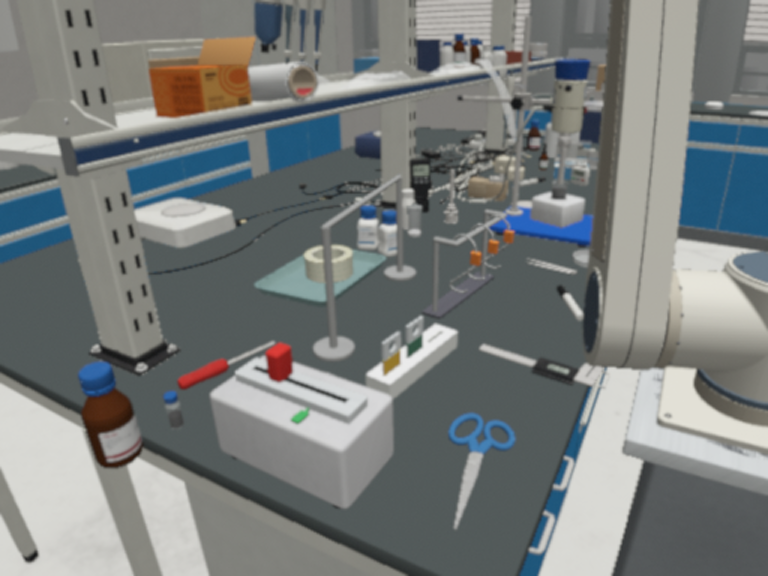

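View pics/top1.png

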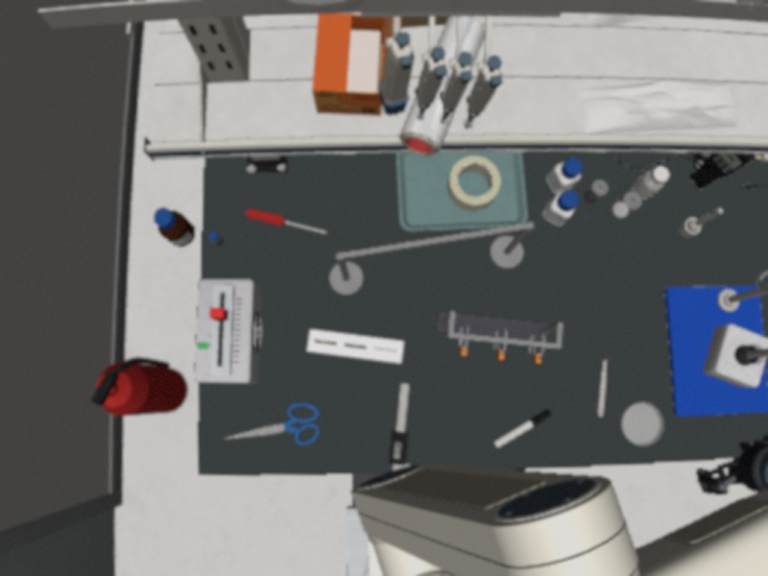

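```bash
cat > s2.py <<'E'
from h import *
p=eyes.get_image('side'); q=eyes.get_image('top')
save(p,'sA',(225,120,365,270),5); save(q,'tA',(200,190,400,260),4)
save(p,'sR',(110,100,300,290),4);save(q,'tR',(110,130,370,270),3)
import pickle; pickle.dump((p,q),open('pq.pkl','wb'))
E
python3 s2.py
```

```text
(no output)
```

View pics/sA.png

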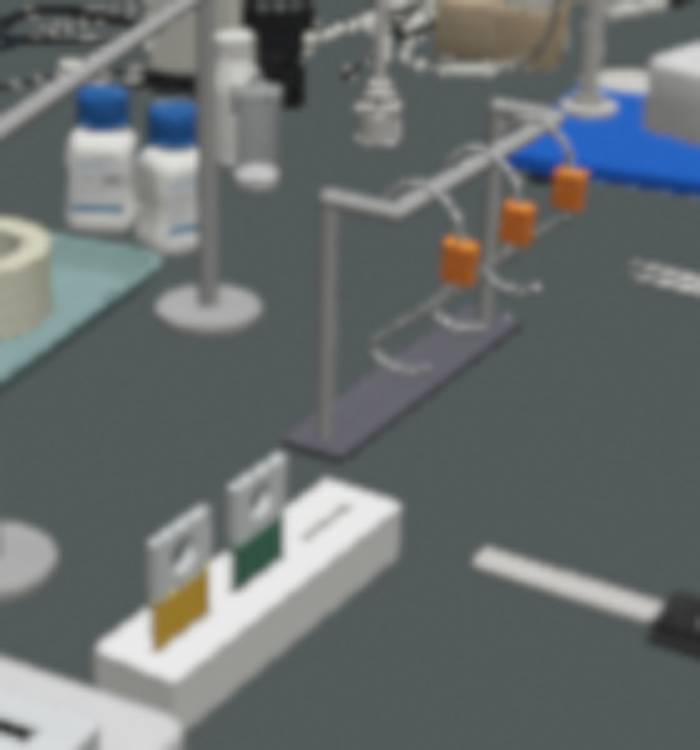

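View pics/tA.png

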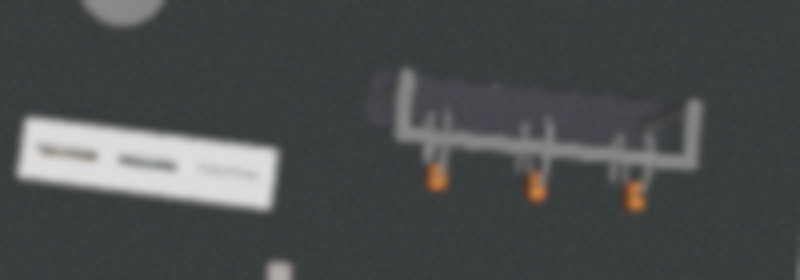

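```bash
cat >> h.py <<'E'
def tri(p,a,q,b):
    from scipy.optimize import least_squares
    f=lambda X: np.r_[proj(p,X)-a,proj(q,X)-b]
    r=least_squares(f,[450,0,100]); return r.x, np.abs(r.fun).max()
def blobs(p,lo,hi,amin=8):
    hsv=cv2.cvtColor(p['frame'],cv2.COLOR_BGR2HSV).astype(int)
    m=((hsv>=lo)&(hsv<=hi)).all(2).astype(np.uint8)
    n,l,s,c=cv2.connectedComponentsWithStats(m)
    return [(c[i],s[i],l==i) for i in range(1,n) if s[i][4]>=amin]
E
cat > s3.py <<'E'
from h import *
import pickle; p,q=pickle.load(open('pq.pkl','rb'))
lo,hi=(6,140,90),(17,255,255)
S=[c for c,s,l in blobs(p,lo,hi,20) if 300<c[0]<350 and 140<c[1]<190]; T=[c for c,s,l in blobs(q,lo,hi,10) if 290<c[0]<380 and 220<c[1]<250]
S=sorted(S,key=lambda c:c[0]);T=sorted(T,key=lambda c:c[0])
print(S,T)
for a,b in zip(S,T): print('tab',tri(p,a,q,b))
# rack
hsv=cv2.cvtColor(q['frame'],cv2.COLOR_BGR2HSV);
m=np.zeros((384,512),np.uint8); m[210:250,195:275]=(hsv[210:250,195:275,2]>130)
c=max(cv2.findContours(m,0,1)[0],key=cv2.contourArea)
P=np.array([atz(q,u,v,30)[:2] for u,v in c[:,0]],np.float32)
print('rack top rect',cv2.minAreaRect(P))
for name,u0,z in(('park',[(300.3,224),(374,230.5)],150),('rail',[(226,171),(354,150.5)],220)):
    print(name,[np.round(atz(q,u,v,z),1) for u,v in u0])
m=np.zeros((384,512),np.uint8)
E
python3 s3.py
```

```text
[array([316.71698113, 171.73584906]), array([328.10869565, 164.17391304]), array([338.3902439, 157.6097561])] [array([308.29411765, 234.52941176]), array([333.16666667, 237.        ]), array([357.73913043, 239.17391304])]
tab (array([450.22963612, -68.63024067, 119.99799485]), np.float64(0.04739282641907039))
tab (array([ 441.84368556, -138.39068732,  119.5348744 ]), np.float64(0.0028632548292648607))
tab (array([ 433.80685574, -208.24023711,  118.22281422]), np.float64(0.10748405869799171))
rack top rect ((472.9394226074219, 135.03981018066406), (193.204345703125, 47.612815856933594), 81.56534576416016)
park [array([477.7, -43.8, 150. ]), array([ 455.2, -247. ,  150. ])]
rail [array([614. , 153.1, 220. ]), array([ 663.6, -186.3,  220. ])]
```

View pics/tR.png

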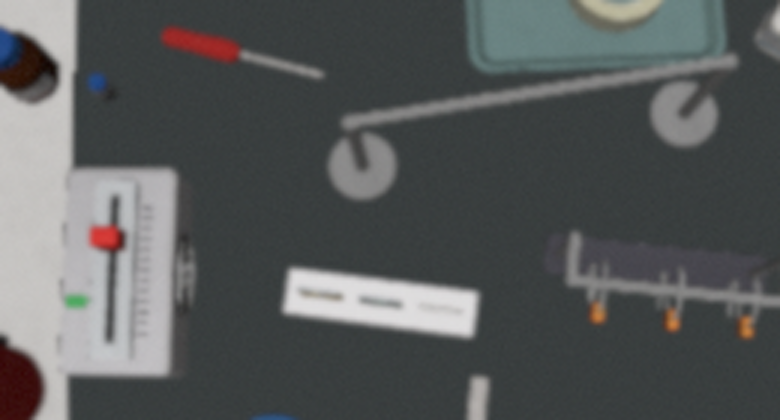

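View pics/sR.png

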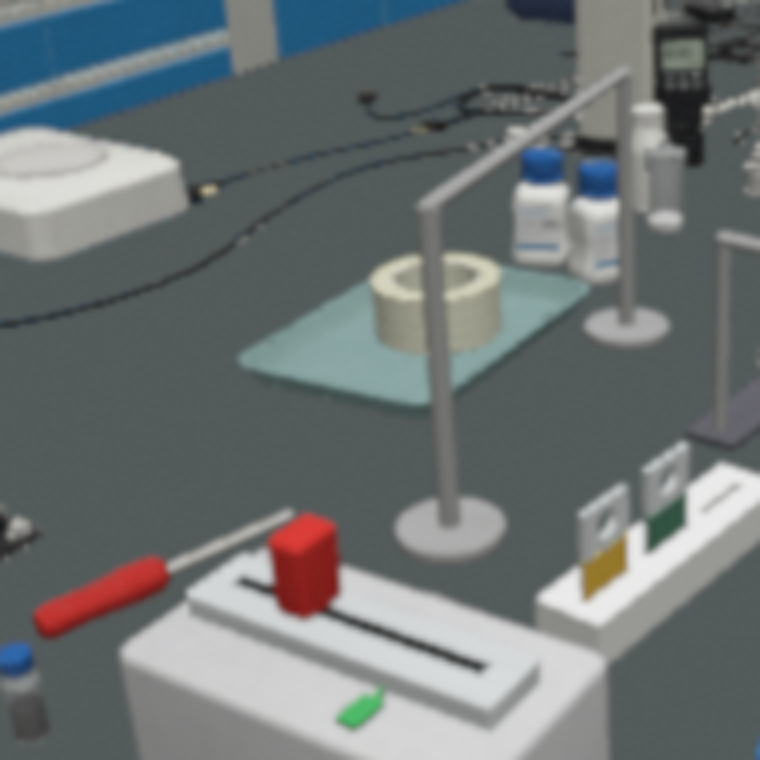

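```bash
cat >> h.py <<'E'
def tgt(pos,yaw,pitch=0,roll=0):
    """print the move (tool axes) to TCP pos mm, hook-frame yaw/pitch deg"""
    s=sensors.read_state();R0=Rn.from_quat(s['ee_rot'])
    B=Rn.from_euler('ZYX',[yaw,pitch,roll],degrees=True)
    best=None
    for sg in(1,-1):
        x=np.array([0,sg,0]);y=np.array([0,0,-1]);z=np.cross(x,y)
        R=B*Rn.from_matrix(np.c_[x,y,z])
        r=(R0.inv()*R).as_rotvec()
        if best is None or np.linalg.norm(r)<np.linalg.norm(best): best=r
    d=R0.inv().apply(np.array(pos)-s['tool_pos'])/10
    print('t',round(s['time_s'],2),'tcp',np.round(s['tool_pos'],1),'open',round(s['opening'],1),'F',np.round(s['wrist_force'],1)); print('MOVE',np.round(best,3).tolist(),np.round(d,2).tolist(),'deg',np.round(np.degrees(np.linalg.norm(best)),1))
E
python3 - <<'E'
from h import *
import pickle; p,q=pickle.load(open('pq.pkl','rb'))
print('holes side', atz(p,277.7,218.5,70),atz(p,260.4,227.4,70))
s=sensors.read_state();print(Rn.from_quat(s['ee_rot']).as_matrix().round(3))
tgt([449.5,-69,231],-6.7)
E
```

```text
holes side [470.13833885 128.90176445  70.        ] [486.71713289 183.07445086  70.        ]
[[ 0.445 -0.     0.896]
 [-0.896 -0.     0.445]
 [ 0.    -1.    -0.   ]]
t 1.4 tcp [ 244.6 -492.6  231.3] open 85.4 F [ 0.9  0.7 -0. ]
MOVE [0.0, 0.578, 0.0] [-28.83, 0.03, 37.19] deg 33.1
```

>>> {"fn": "drive_tool", "kwargs": {"motion": [[0, 0.07, 0, -3.6, 0, 4.6, 0.5], [0, 0.14, 0, -7.2, 0, 9.2, 0.5], [0, 0.21, 0, -10.8, 0, 13.8, 0.5], [0, 0.28, 0, -14.4, 0, 18.5, 0.5], [0, 0.36, 0, -18, 0, 23.2, 0.5], [0, 0.43, 0, -21.6, 0, 28, 0.5], [0, 0.5, 0, -25.2, 0, 32.6, 0.5], [0, 0.578, 0, -28.83, 0, 37.2, 0.5]], "squeeze": 40}}

```text
time_s: 2.2
tool_pos: [419.5, -130.8, 231.6]
ee_rot: [0.469, -0.529, 0.529, -0.469]
wrist_force: [1.2, 0.4, -0.3]
opening: 42.7
```

```bash
python3 - <<'E'
from h import *
tgt([449.5,-69,231],-6.7)
tgt([449.5,-69,102],-6.7)
p=eyes.get_image('side');save(p,'s3',(250,60,400,220),5)
E
```

```text
t 2.2 tcp [ 419.5 -130.8  231.6] open 42.7 F [ 1.2  0.4 -0.3]
MOVE [-0.001, -0.003, 0.0] [-6.49, 0.06, 2.24] deg 0.2
t 2.2 tcp [ 419.5 -130.8  231.6] open 42.7 F [ 1.2  0.4 -0.3]
MOVE [-0.001, -0.003, 0.0] [-6.5, 12.96, 2.23] deg 0.2
```

View pics/s3.png

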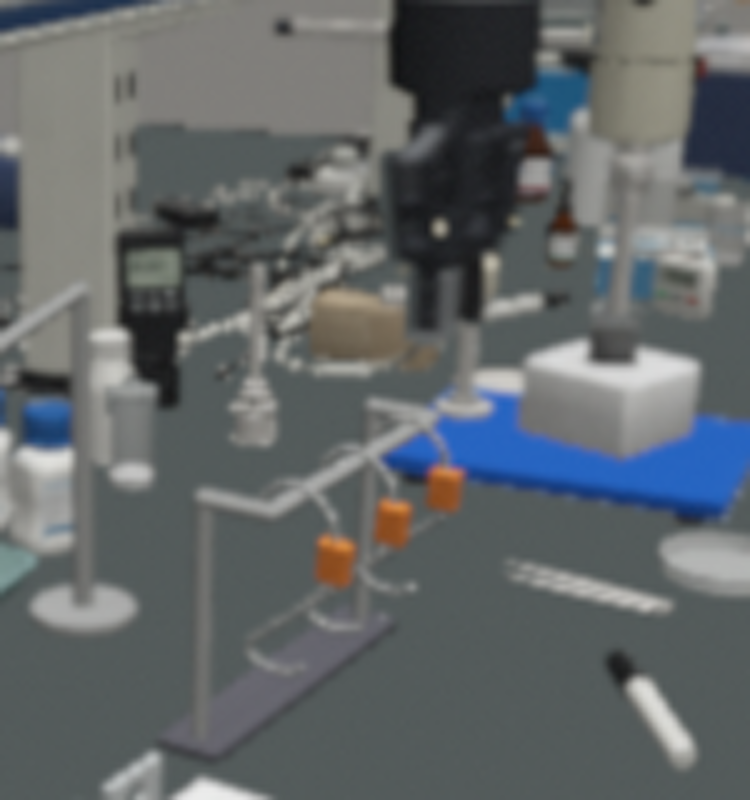

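>>> {"fn": "drive_tool", "kwargs": {"motion": [[0, 0, 0, -2, 0, 1, 0.5], [0, 0, 0, -4, 0, 1.6, 0.5], [0, 0, 0, -6.5, 0, 2.24, 0.5], [0, 0, 0, -6.5, 0, 2.24, 0.5], [0, 0, 0, -6.5, 1.5, 2.24, 0.5], [0, 0, 0, -6.5, 3, 2.24, 0.5], [0, 0, 0, -6.5, 5, 2.24, 0.5], [0, 0, 0, -6.5, 6, 2.24, 0.5]]}}

```text
time_s: 3.05
tool_pos: [451.1, -63.2, 170.6]
ee_rot: [-0.467, 0.531, -0.529, 0.469]
wrist_force: [-0.4, 0.3, 0.1]
opening: 42.7
```

```bash
python3 - <<'E'
from h import *
tgt([449.5,-69,102],-6.7)
p=eyes.get_image('side');save(p,'s4',(250,60,400,220),5)
q=eyes.get_image('top');save(q,'t4',(270,180,400,280),5)
E
```

```text
t 3.05 tcp [451.1 -63.2 170.6] open 42.7 F [-0.4  0.3  0.1]
MOVE [-0.0, -0.007, -0.003] [0.61, 6.86, -0.09] deg 0.5
```

View pics/s4.png

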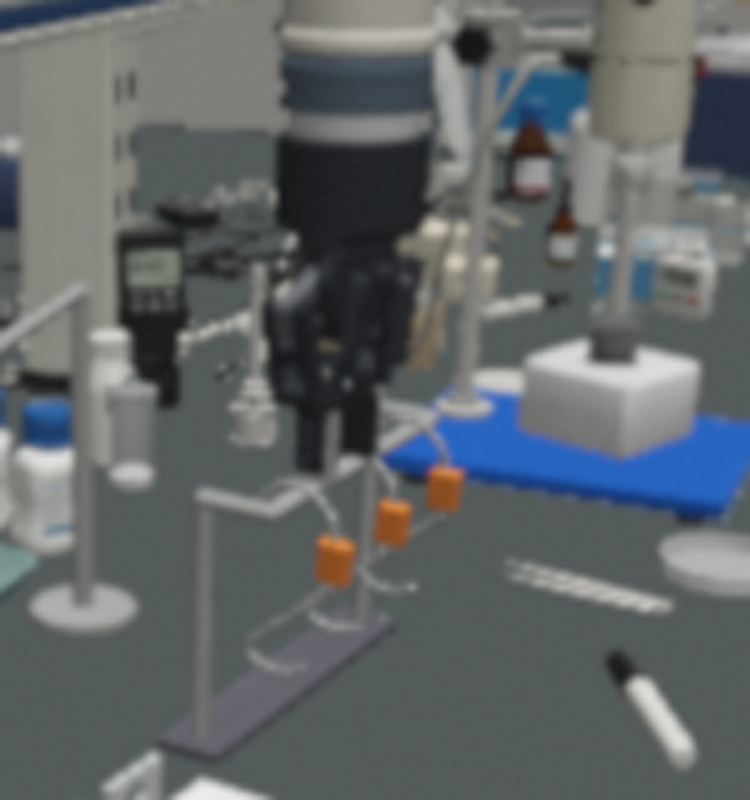

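View pics/t4.png

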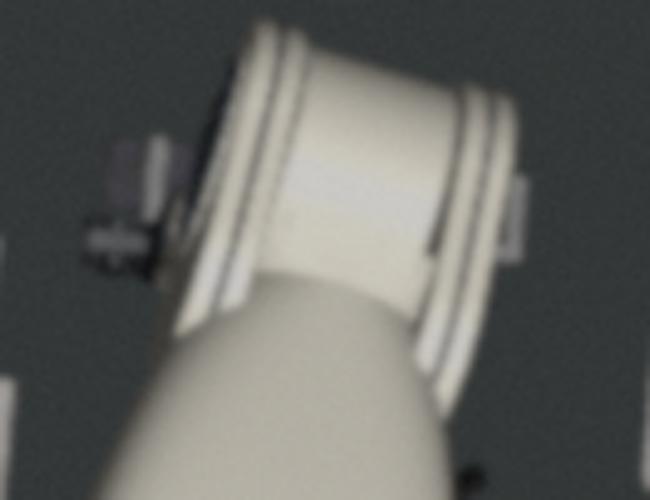

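>>> {"fn": "drive_tool", "kwargs": {"motion": [[0, -0.007, 0, 0.6, 0, -0.1, 0.5], [0, -0.007, 0, 0.6, 0, -0.1, 0.5], [0, -0.007, 0, 0.6, 1.5, -0.1, 0.5], [0, -0.007, 0, 0.6, 3, -0.1, 0.5], [0, -0.007, 0, 0.6, 4.5, -0.1, 0.5], [0, -0.007, 0, 0.6, 5.5, -0.1, 0.5], [0, -0.007, 0, 0.6, 6.5, -0.1, 0.5], [0, -0.007, 0, 0.6, 6.8, -0.1, 0.5]]}}

```text
time_s: 3.95
tool_pos: [449.1, -68.7, 102.3]
ee_rot: [-0.469, 0.53, -0.527, 0.47]
wrist_force: [-1.4, 0.1, 0.1]
opening: 42.6
```

```bash
python3 - <<'E'
from h import *
tgt([449.5,-69,102],-6.7)
p=eyes.get_image('side');save(p,'s5',(250,60,400,220),5)
E
```

```text
t 3.95 tcp [449.1 -68.7 102.3] open 42.6 F [-1.4  0.1  0.1]
MOVE [0.001, -0.001, -0.003] [0.02, 0.03, 0.04] deg 0.2
```

View pics/s5.png

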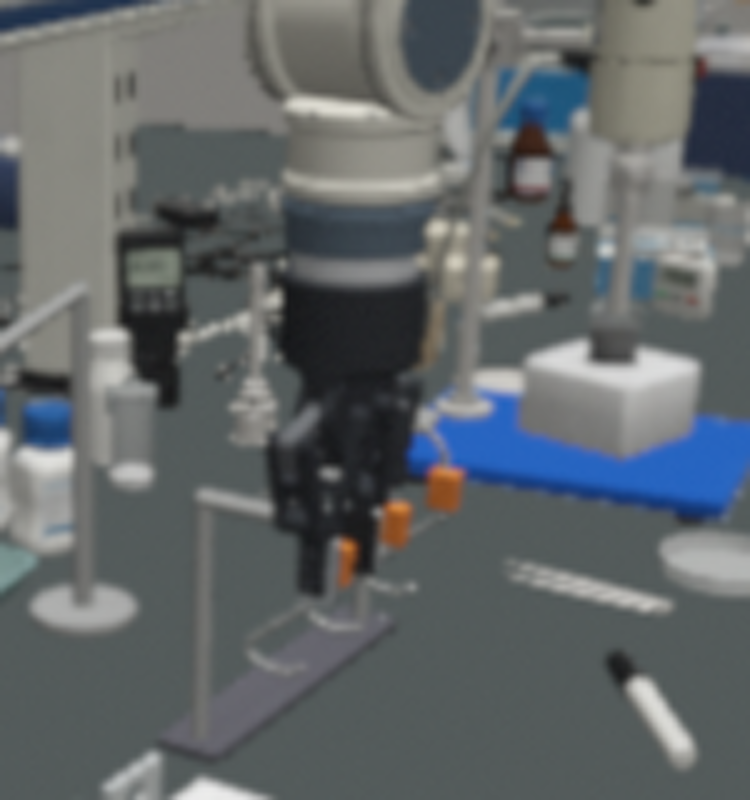

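>>> {"fn": "drive_tool", "kwargs": {"motion": [[0, 0, 0, 0, 0, 0, 0.7], [0, 0, 0, 0, 0, 0, 0.8], [0, 0, 0, 0, 0, 0, 0.9], [0, 0, 0, 0, 0, 0, 1], [0, 0, 0, 0, 0, 0, 1], [0, 0, 0, 0, 0, 0, 1], [0, 0, 0, 0, 0, 0, 1], [0, 0, 0, 0, 0, 0, 1]], "squeeze": 50}}

```text
time_s: 4.8
tool_pos: [449.4, -68.8, 102.6]
ee_rot: [-0.469, 0.529, -0.528, 0.47]
wrist_force: [0.5, -0.5, 3.4]
opening: 9.0
```

```bash
python3 - <<'E'
from h import *
tgt([449.1,-68.7,132.3],-6.7)
p=eyes.get_image('side');save(p,'s6',(250,60,400,220),5)
E
```

```text
t 4.8 tcp [449.4 -68.8 102.6] open 9.0 F [ 0.5 -0.5  3.4]
MOVE [0.001, -0.001, -0.003] [-0.02, -2.97, -0.03] deg 0.2
```

View pics/s6.png

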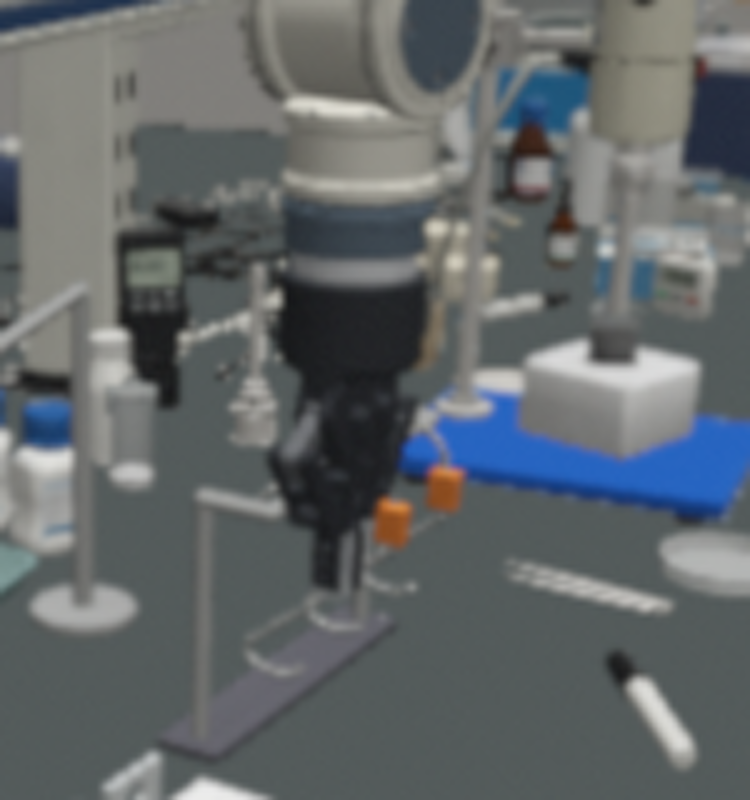

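>>> {"fn": "drive_tool", "kwargs": {"motion": [[0, 0, 0, 0, -1, 0, 1], [0, 0, 0, 0, -2, 0, 1], [0, 0, 0, 0, -3, 0, 1], [0, 0, 0, 0, -3, 0, 1], [0, 0, 0, 0, -3, -1.7, 1], [0, 0, 0, 0, -3, -3.5, 1], [0, 0, 0, 0, -3, -5.2, 1], [0, 0, 0, 0, -3, -5.8, 1]]}}

```text
time_s: 5.65
tool_pos: [390.4, -61.7, 132.5]
ee_rot: [-0.469, 0.53, -0.527, 0.47]
wrist_force: [1.0, 0.5, -1.6]
opening: 8.9
```

```bash
python3 - <<'E'
from h import *
tgt([400,-55,220],-6.7)
p=eyes.get_image('side');save(p,'s7',(250,60,400,220),5)
E
```

```text
t 5.65 tcp [390.4 -61.7 132.5] open 8.9 F [ 1.   0.5 -1.6]
MOVE [0.001, -0.001, -0.003] [-0.81, -8.75, 0.86] deg 0.2
```

View pics/s7.png

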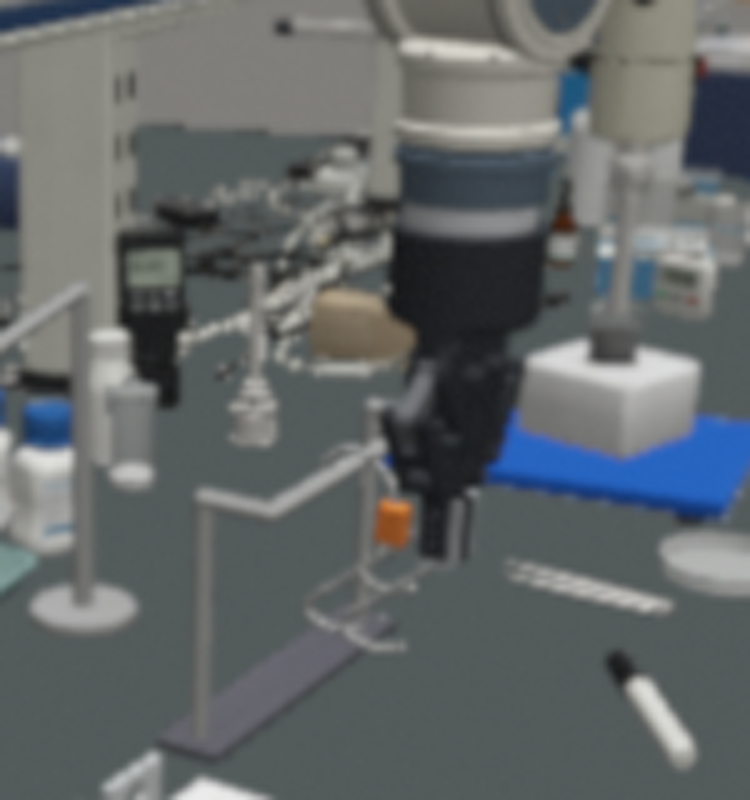

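```bash
python3 - <<'E'
from h import *
tgt([476,131.5,200],-8.4)
E
```

```text
t 5.7 tcp [390.4 -61.8 132.6] open 9.3 F [-0.5  0.1 -0.8]
MOVE [0.001, 0.029, -0.003] [-20.22, -6.68, 6.22] deg 1.7
```

>>> {"fn": "drive_tool", "kwargs": {"motion": [[0, 0, 0, 0, -3.4, 0, 1], [0, 0, 0, 0, -6.7, 0, 1], [0, 0, 0, -4, -6.7, 1.2, 1], [0, 0.01, 0, -8, -6.7, 2.5, 1], [0, 0.02, 0, -12, -6.7, 3.7, 1], [0, 0.029, 0, -16, -6.7, 5, 1], [0, 0.029, 0, -19, -6.7, 6, 1], [0, 0.029, 0, -20.2, -6.7, 6.2, 1]]}}

```text
time_s: 6.5
tool_pos: [467.3, 54.6, 199.8]
ee_rot: [-0.468, 0.531, -0.511, 0.487]
wrist_force: [0.4, -0.1, -0.6]
opening: 9.1
```

```bash
python3 - <<'E'
from h import *
tgt([476,131.5,200],-8.4)
p=eyes.get_image('side');save(p,'s8',(220,130,340,270),5.5)
q=eyes.get_image('top');save(q,'t8',(180,180,300,270),5)
import pickle; pickle.dump((p,q),open('pq2.pkl','wb'))
for t in('coupon_2_hole','coupon_3_hole'):
    for r in models.place_of(t,p): print(t,r['conf'],r['position'],atz(p,*r['position'],70))
E
```

```text
t 6.5 tcp [467.3  54.6 199.8] open 9.1 F [ 0.4 -0.1 -0.6]
MOVE [0.004, 0.06, -0.039] [-7.73, 0.29, 0.19] deg 4.1
coupon_2_hole 0.49 [277.0, 216.6] [475.60899285 121.38921977  70.        ]
coupon_3_hole 0.81 [260.0, 231.9] [478.32647   200.4746526  70.       ]
```

View pics/s8.png

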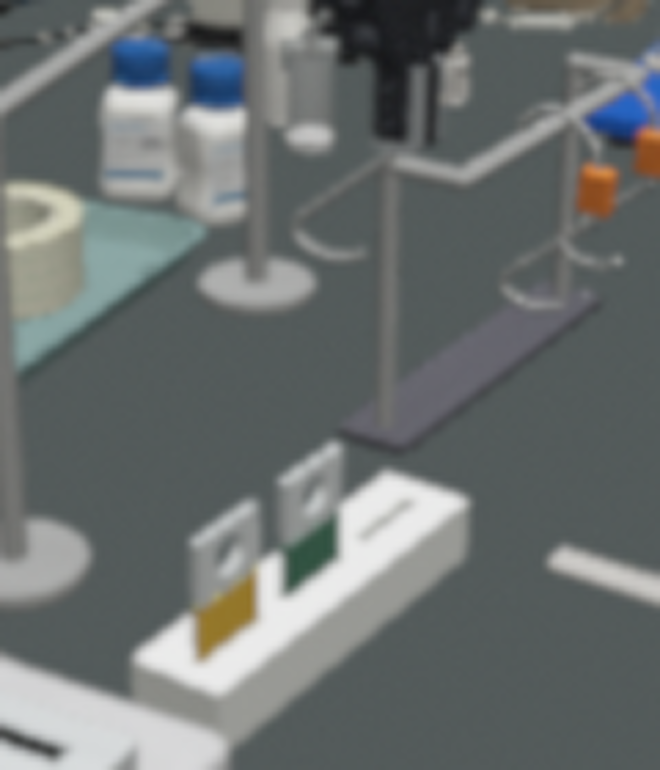

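View pics/t8.png

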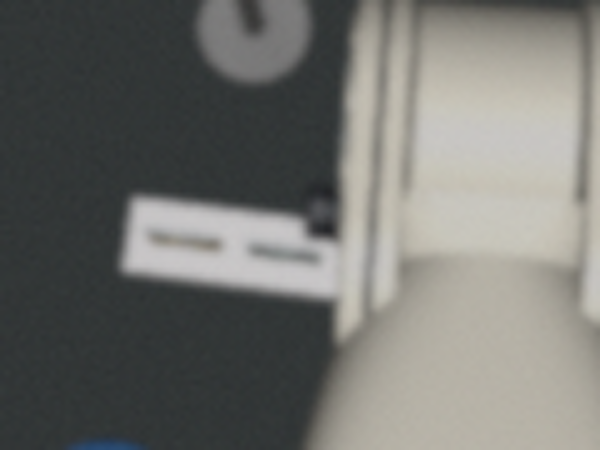

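```bash
cat > rack.py <<'E'
from h import *
from scipy.optimize import least_squares
def rackfit(p,q,show=None):
    # silhouette fit of rack box 44x190x30 in both views by edges: use white-mask IoU with plates/arm ignored
    out=[]
    ms=[]
    for im,box in((p,(225,200,320,290)),(q,(185,200,290,255))):
        h=cv2.cvtColor(im['frame'],cv2.COLOR_BGR2HSV).astype(int)
        m=np.zeros((384,512),np.uint8);x0,y0,x1,y1=box
        m[y0:y1,x0:x1]=((h[y0:y1,x0:x1,2]>115)&(h[y0:y1,x0:x1,1]<45))
        ms.append(m)
    return ms
def hull(im,x,y,yaw,dims=(44,190,30),S=8):
    c=np.array([[sx*dims[0]/2,sy*dims[1]/2,z] for sx in(-1,1) for sy in(-1,1) for z in(0,dims[2])])
    a=np.radians(yaw);R=np.array([[np.cos(a),-np.sin(a),0],[np.sin(a),np.cos(a),0],[0,0,1]])
    P=np.array([proj(im,R@v+[x,y,0]) for v in c]);return cv2.convexHull(P.astype(np.float32))[:,0]
def plate(x,y,yaw,slot,lean=0):
    a=np.radians(yaw);R=np.array([[np.cos(a),-np.sin(a),0],[np.sin(a),np.cos(a),0],[0,0,1]])
    L=Rn.from_euler('y',lean,degrees=True).as_matrix()
    f=lambda v:R@(L@np.array(v)+[0,slot,4])+[x,y,0]
    th=np.linspace(0,2*np.pi,24)
    return [f((0,sy,z)) for sy,z in((-20,26),(20,26),(20,80),(-20,80))],[f((0,8*np.cos(t),66+8*np.sin(t))) for t in th],f((0,0,66))
def draw(im,pose,slots,name,box,s,leans=(0,0,0)):
    x0,y0,x1,y1=box
    f=cv2.resize(im['frame'][y0:y1,x0:x1],None,fx=s,fy=s,interpolation=cv2.INTER_CUBIC)
    g=lambda P:((np.array(P)-[x0,y0]+.5)*s-.5).round().astype(int)
    cv2.polylines(f,[g(hull(im,*pose))],True,(0,0,255),1)
    for k,sl in enumerate(slots):
        a,b,c=plate(*pose,sl,leans[k])
        for e in(a,b): cv2.polylines(f,[g([proj(im,v) for v in e])],True,(255,0,255),1)
    cv2.imwrite('pics/'+name+'.png',f)
E
python3 - <<'E'
from rack import *
import pickle; p,q=pickle.load(open('pq.pkl','rb'))
pose=(473.5,135,-8.4)
draw(p,pose,(0,60),'rf_s',(220,200,320,285),7); draw(q,pose,(0,60),'rf_t',(190,205,290,255),7)
for s in(0,60):print(plate(*pose,s)[2],proj(p,plate(*pose,s)[2]))
E
```

```text
[473.5 135.   70. ] [275.24598878 219.32243683]
[482.26498171 194.35633998  70.        ] [259.74795794 230.1899508 ]
```

View pics/rf_s.png

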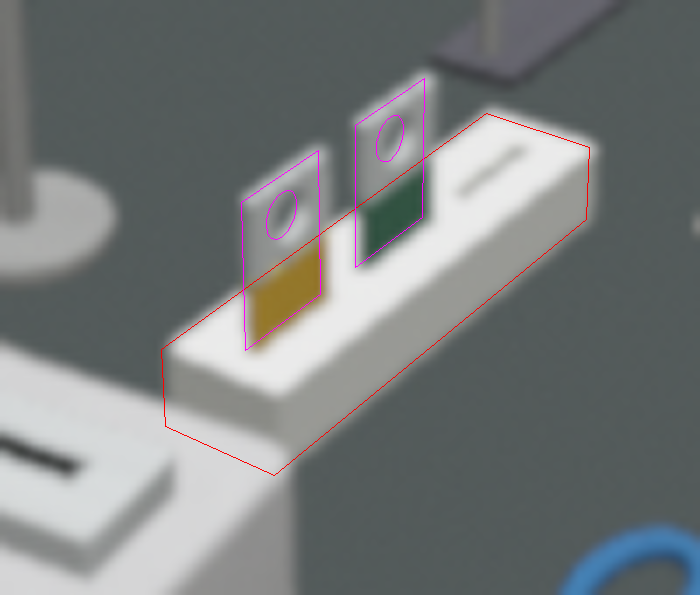

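View pics/rf_t.png

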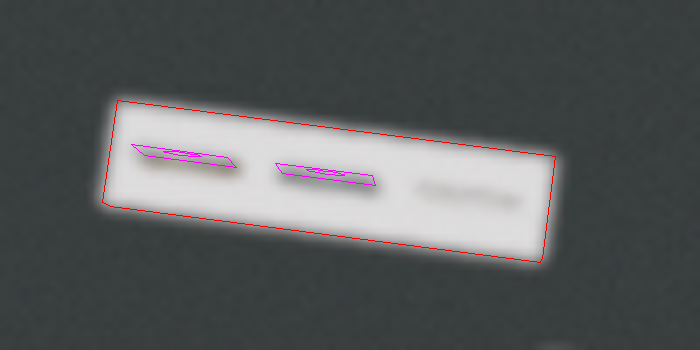

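```bash
cat >> rack.py <<'E'
HW=np.array([(46,17),(46,26),(40,33),(26,38),(12,32.5),(4,24),(0,12),(0,-10),(0,-18),(46,-60),(48,-67),(42,-72),(27,-74),(19,-72.3),(13,-68.5)],float)
def hookpts(org,yaw,lean=0):
    R=Rn.from_euler('ZY',[yaw,lean],degrees=True)
    return R.apply(np.c_[HW[:,0],0*HW[:,0],HW[:,1]])+org
def drawhook(im,org,yaw,lean,f,box,s,col=(0,255,255)):
    P=np.array([proj(im,v) for v in hookpts(org,yaw,lean)])
    cv2.polylines(f,[((P-[box[0],box[1]]+.5)*s-.5).round().astype(int)],False,col,1)
def toolyaw():
    s=sensors.read_state();M=Rn.from_quat(s['ee_rot']).as_matrix();x=M[:,0];
    if x[1]<0:x=-x
    return np.degrees(np.arctan2(-x[0],x[1])), s['tool_pos']
E
python3 - <<'E'
from h import *
tgt([476.7,132.4,200],-8.4)
E
```

```text
t 6.7 tcp [466.1  54.2 200. ] open 8.8 F [ 0.   0.  -0.5]
MOVE [0.004, 0.059, -0.039] [-7.88, 0.31, 0.37] deg 4.1
```

>>> {"fn": "drive_tool", "kwargs": {"motion": [[0, 0.03, -0.02, -2, 0, 0.1, 1], [0.004, 0.059, -0.039, -4, 0.3, 0.2, 1], [0.004, 0.059, -0.039, -6, 0.3, 0.3, 1], [0.004, 0.059, -0.039, -7.4, 0.3, 0.37, 1], [0.004, 0.059, -0.039, -7.88, 0.31, 0.37, 1], [0.004, 0.059, -0.039, -7.88, 0.31, 0.37, 1], [0.004, 0.059, -0.039, -7.88, 0.31, 0.37, 1], [0.004, 0.059, -0.039, -7.88, 0.31, 0.37, 1]]}}

```text
time_s: 7.5
tool_pos: [470.4, 56.6, 200.0]
ee_rot: [-0.469, 0.529, -0.51, 0.489]
wrist_force: [0.2, 0.1, -0.9]
opening: 9.2
```

```bash
cat > look.py <<'E'
from rack import *
import sys
def look(name,box=(225,120,325,250),s=6,pose=None,slots=(),leans=(0,0,0),lean=0,dz=19,cam='side',hk=True,dx=0):
    p=eyes.get_image(cam); y,t=toolyaw()
    x0,y0,x1,y1=box
    draw(p,pose,slots,'tmp',box,s,leans) if pose else None
    f=cv2.imread('pics/tmp.png') if pose else cv2.resize(p['frame'][y0:y1,x0:x1],None,fx=s,fy=s,interpolation=cv2.INTER_CUBIC)
    a=np.radians(y)
    if hk: drawhook(p,t+[dx*np.cos(a),dx*np.sin(a),dz],y,lean,f,box,s)
    cv2.imwrite('pics/%s.png'%name,f); print('yaw',round(y,2),'tcp',t.round(1)); return p
E
python3 - <<'E'
from look import *
tgt([476.7,132.4,200],-8.4)
look('L1',pose=(471.7,133,-8.4),slots=(0,60))
E
```

```text
t 7.5 tcp [470.4  56.6 200. ] open 9.2 F [ 0.2  0.1 -0.9]
MOVE [0.002, 0.065, -0.039] [-7.6, 0.3, 0.01] deg 4.4
yaw -4.66 tcp [470.4  56.6 200. ]
```

View pics/L1.png

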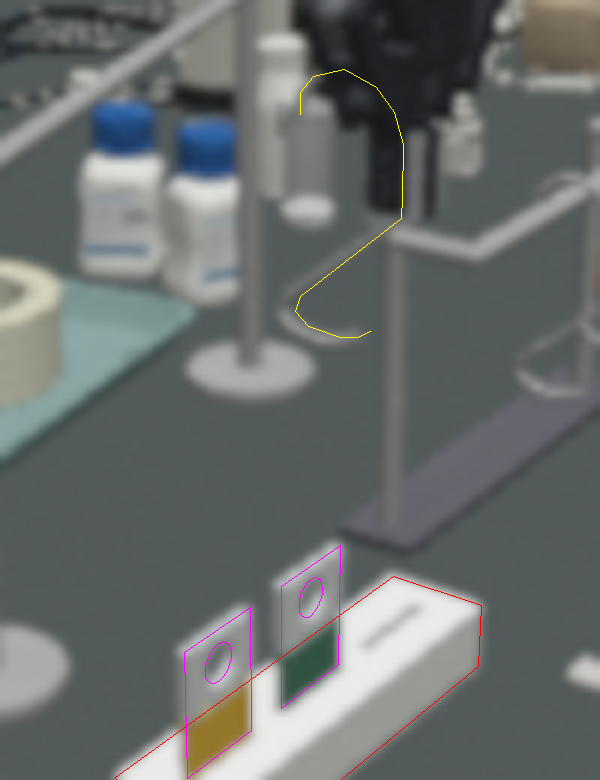

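```bash
python3 - <<'E'
from h import *
s=sensors.read_state();print(s['qpos'].round(3),s['qd'].round(3),s['tau'].round(1),s['wrist_force'].round(1))
E
```

```text
[-0.082  0.138 -0.215  1.219  0.039  3.141] [-0.002 -0.    -0.001 -0.001  0.     0.001] [  0.  -45.2  33.8   0.    0.1  -0. ] [-0.5 -0.3 -1. ]
```

>>> {"fn": "drive_tool", "kwargs": {"motion": [[0, -0.14, 0, -1, 0, 0, 1], [0, -0.28, 0, -3, 0, 0, 1], [0, -0.42, 0, -5, 0, 0, 1], [0, -0.56, 0, -7, 0, 0, 1], [0, -0.7, 0, -7.6, 0, 0, 1], [0, -0.84, 0, -7.6, 0, 0, 1], [0, -0.98, 0, -7.6, 0, 0, 1], [0, -1.12, 0, -7.6, 0, 0, 1]]}}

```text
time_s: 8.35
tool_pos: [476.5, 132.5, 202.9]
ee_rot: [-0.669, 0.187, -0.181, 0.696]
wrist_force: [-0.6, 0.5, -0.7]
opening: 9.3
```

```bash
python3 - <<'E'
from h import *
tgt([476.7,132.4,200],-8.4)
s=sensors.read_state();print(s['qpos'].round(3))
E
```

```text
t 8.35 tcp [476.5 132.5 202.9] open 9.3 F [-0.6  0.5 -0.7]
MOVE [-0.02, 1.191, -0.036] [0.03, 0.29, -0.0] deg 68.3
[ 0.078  0.168 -0.171  1.227  0.039  2.175]
```

```bash
python3 - <<'E'
from h import *
tgt([476.7,133.5,200],5.5)
E
```

```text
t 8.35 tcp [476.5 132.5 202.9] open 9.3 F [-0.6  0.5 -0.7]
MOVE [-0.023, 0.949, -0.033] [-0.03, 0.3, 0.09] deg 54.4
```

>>> {"fn": "drive_tool", "kwargs": {"motion": [[0, 0.14, 0, 0, 0.1, 0, 1], [0, 0.28, 0, 0, 0.2, 0, 1], [-0.01, 0.42, -0.01, 0, 0.3, 0, 1], [-0.01, 0.56, -0.02, 0, 0.3, 0, 1], [-0.02, 0.7, -0.03, 0, 0.3, 0, 1], [-0.023, 0.84, -0.033, 0, 0.3, 0.1, 1], [-0.023, 0.949, -0.033, 0, 0.3, 0.1, 1], [-0.023, 0.949, -0.033, 0, 0.3, 0.1, 1]]}}

```text
time_s: 9.15
tool_pos: [477.3, 131.2, 199.9]
ee_rot: [-0.524, 0.475, -0.474, 0.525]
wrist_force: [-0.2, 0.4, -0.6]
opening: 9.0
```

```bash
python3 - <<'E'
from look import *
tgt([476.7,133.5,200],5.5)
print(sensors.read_state()['qpos'].round(3))
look('L2',pose=(471.7,133,-8.4),slots=(0,60))
tgt([476.7,133.5,200],5.5)
E
```

```text
t 9.15 tcp [477.3 131.2 199.9] open 9.0 F [-0.2  0.4 -0.6]
MOVE [-0.0, 0.004, -0.002] [-0.23, -0.01, -0.03] deg 0.3
[ 9.800e-02  1.770e-01 -1.670e-01  1.227e+00  2.000e-03  3.139e+00]
yaw 5.63 tcp [477.2 131.2 199.9]
t 9.2 tcp [477.2 131.2 199.9] open 9.0 F [-0.2  1.  -0.9]
MOVE [-0.0, 0.002, -0.002] [-0.23, -0.01, -0.03] deg 0.2
```

View pics/L2.png

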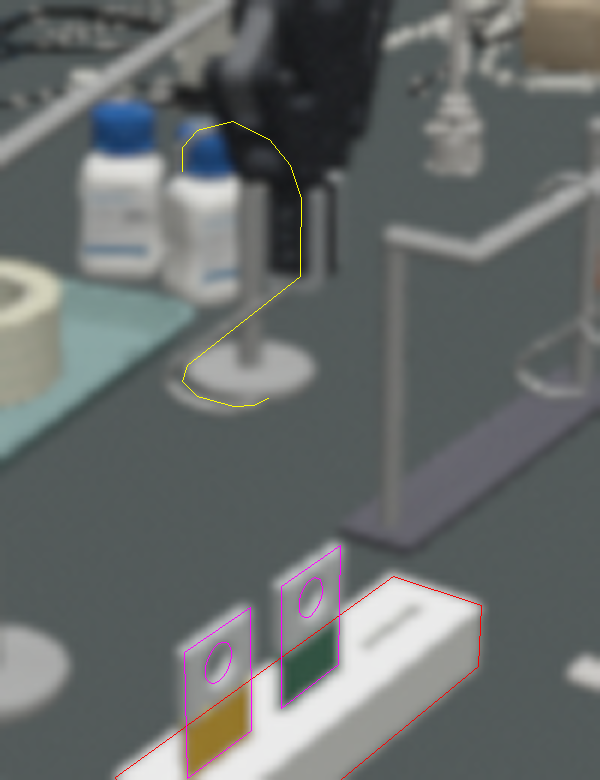

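>>> {"fn": "drive_tool", "kwargs": {"motion": [[0, 0, 0, -0.23, 0, 0, 1], [0, 0, 0, -0.23, 1, 0, 1], [0, 0, 0, -0.23, 2, 0, 1], [0, 0, 0, -0.23, 3, 0, 1], [0, 0, 0, -0.23, 4, 0, 1], [0, 0, 0, -0.23, 5, 0, 1], [0, 0, 0, -0.23, 6, 0, 1], [0, 0, 0, -0.23, 6, 0, 1]]}}

```text
time_s: 10.0
tool_pos: [476.4, 132.2, 138.4]
ee_rot: [-0.524, 0.476, -0.473, 0.525]
wrist_force: [-0.0, -0.1, 0.6]
opening: 9.1
```

```bash
python3 - <<'E'
from look import *
look('L3',pose=(471.7,133,-8.4),slots=(0,60),leans=(1.5,1.5),lean=-2.5,dz=17.5,box=(230,160,320,250),s=8)
tgt([476.7,133.5,122],5.5)
E
```

```text
yaw 5.74 tcp [476.8 132.3 139.3]
t 10.05 tcp [476.8 132.3 139.3] open 9.3 F [-0.2 -0.1 -0.7]
MOVE [0.001, 0.004, -0.003] [-0.12, 1.73, 0.0] deg 0.3
```

View pics/L3.png

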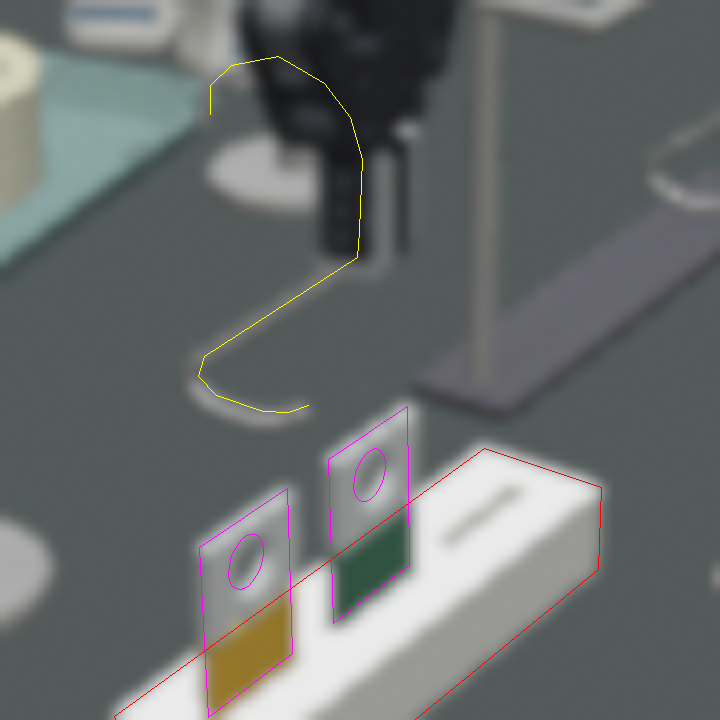

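>>> {"fn": "drive_tool", "kwargs": {"motion": [[0, 0, 0, -0.1, 0.4, 0, 1], [0, 0, 0, -0.1, 0.8, 0, 1], [0, 0, 0, -0.1, 1.2, 0, 1], [0, 0, 0, -0.1, 1.55, 0, 1], [0, 0, 0, -0.1, 1.55, 0, 1], [0, 0, 0, -0.1, 1.55, 0, 1], [0, 0, 0, -0.1, 1.55, 0, 1], [0, 0, 0, -0.1, 1.55, 0, 1]]}}

```text
time_s: 10.85
tool_pos: [476.8, 132.8, 123.9]
ee_rot: [-0.524, 0.475, -0.473, 0.525]
wrist_force: [-0.0, -0.4, -0.2]
opening: 9.1
```

```bash
python3 - <<'E'
from look import *
look('L4',pose=(471.7,133,-8.4),slots=(0,60),leans=(.7,.7),lean=-2.5,dz=16,box=(230,160,320,250),s=8)
tgt([476.7,133.5,122],5.5)
E
```

```text
yaw 5.78 tcp [476.8 132.8 123.9]
t 10.9 tcp [476.8 132.8 123.9] open 9.1 F [-0.8 -0.1 -1.3]
MOVE [0.001, 0.005, -0.003] [-0.07, 0.19, -0.0] deg 0.3
```

View pics/L4.png

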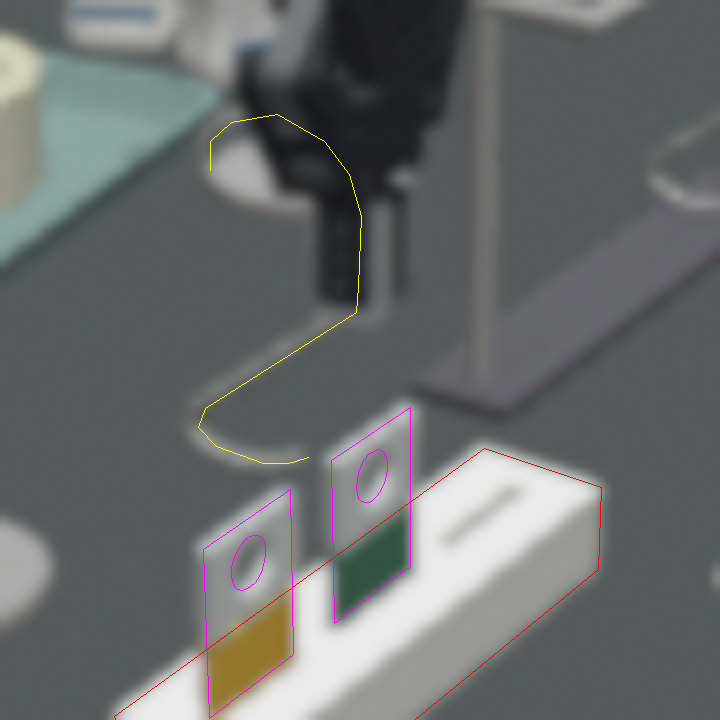

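>>> {"fn": "drive_tool", "kwargs": {"motion": [[0, 0, 0, 0, 0, -0.3, 1], [0, 0, 0, 0, 0, -0.6, 1], [0, 0, 0, 0, 0, -0.9, 1], [0, 0, 0, 0, 0, -1.2, 1], [0, 0, 0, 0, 0, -1.5, 1], [0, 0, 0, 0, 0, -1.8, 1], [0, 0, 0, 0, 0, -2.1, 1], [0, 0, 0, 0, 0, -2.3, 1]]}}

```text
time_s: 11.7
tool_pos: [453.6, 130.4, 123.9]
ee_rot: [-0.524, 0.475, -0.473, 0.525]
wrist_force: [-0.5, -0.7, -0.2]
opening: 9.1
```

```bash
python3 - <<'E'
from look import *
look('L5',pose=(471.7,133,-8.4),slots=(),lean=-2.5,dz=16,box=(230,160,320,250),s=8)
tgt([476.7,133.5,122],5.5)
E
```

```text
yaw 5.79 tcp [453.4 130.4 123.9]
t 11.75 tcp [453.4 130.4 123.9] open 9.2 F [-0.4 -0.2 -0.2]
MOVE [0.001, 0.005, -0.003] [-0.07, 0.19, 2.35] deg 0.3
```

View pics/L5.png

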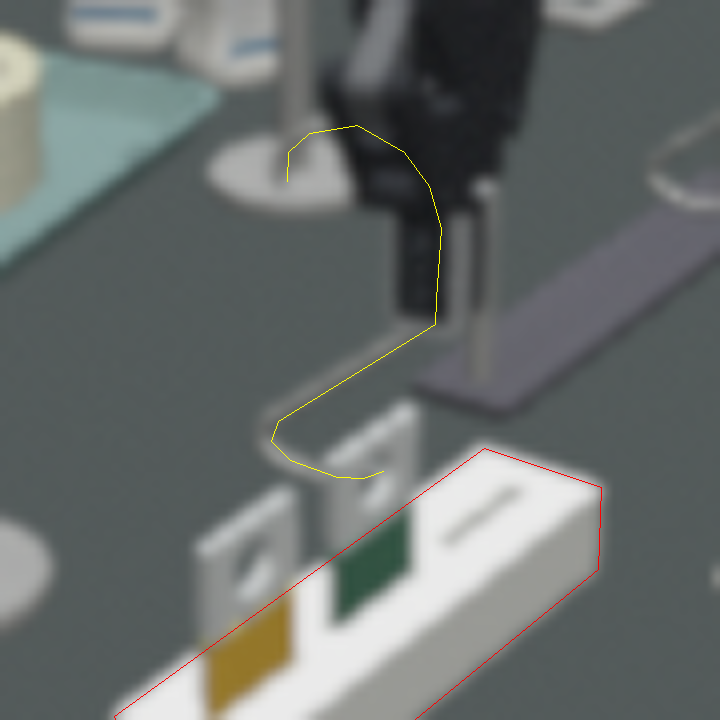

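>>> {"fn": "drive_tool", "kwargs": {"motion": [[0, 0, 0, 0, 0, -0.3, 1], [0, 0, 0, 0, 0, -0.6, 1], [0, 0, 0, 0, 0, -0.9, 1], [0, 0, 0, 0, 0, -0.9, 1], [0, 0, 0, 0, -0.3, -0.9, 1], [0, 0, 0, 0, -0.7, -0.9, 1], [0, 0, 0, 0, -1.1, -0.9, 1], [0, 0, 0, 0, -1.5, -0.9, 1]]}}

```text
time_s: 12.55
tool_pos: [444.6, 129.5, 139.3]
ee_rot: [-0.524, 0.475, -0.473, 0.525]
wrist_force: [0.7, 0.3, -1.5]
opening: 8.8
```

```bash
python3 - <<'E'
from look import *
look('L6',pose=(471.7,133,-8.4),slots=(),lean=-2.5,dz=16,box=(230,160,320,250),s=8)
tgt([476.7,133.5,122],5.5)
E
```

```text
yaw 5.78 tcp [444.8 129.5 139.9]
t 12.6 tcp [444.8 129.5 139.9] open 8.9 F [-0.1  0.  -0.2]
MOVE [0.0, 0.005, -0.003] [-0.07, 1.79, 3.21] deg 0.3
```

View pics/L6.png

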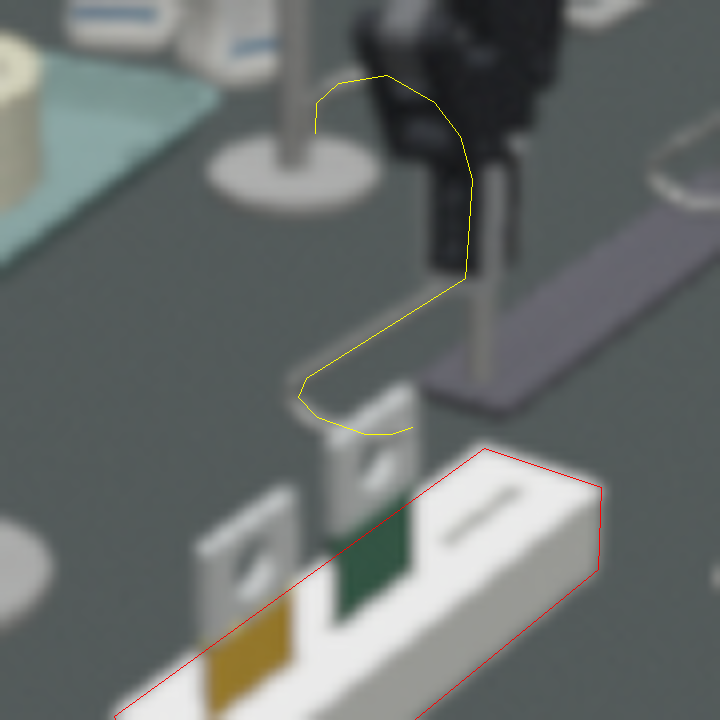

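>>> {"fn": "drive_tool", "kwargs": {"motion": [[0, 0, 0, 0, -0.5, 0, 1], [0, 0, 0, 0, -1, 0, 1], [0, 0, 0, 0, -1.6, 0, 1], [0, 0, 0, 0, -2.3, 0, 1], [0, 0, 0, 0, -3, 0, 1], [0, 0, 0, 0, -3.7, 0, 1], [0, 0, 0, 0, -4.2, 0, 1], [0, 0, 0, 0, -4.2, 0, 1]]}}

```text
time_s: 13.4
tool_pos: [445.2, 129.4, 182.7]
ee_rot: [-0.524, 0.475, -0.474, 0.526]
wrist_force: [-0.7, 0.2, -2.2]
opening: 8.6
```

```bash
python3 - <<'E'
from look import *
look('L7',pose=(471.7,133,-8.4),slots=(),lean=-2.5,dz=16,box=(230,150,320,250),s=7)
tgt([476.7,133.5,122],5.5)
E
```

```text
yaw 5.78 tcp [445.  129.4 182.2]
t 13.45 tcp [445.  129.4 182.2] open 9.2 F [ 1.2 -0.  -1.5]
MOVE [-0.001, 0.005, -0.003] [-0.07, 6.02, 3.19] deg 0.3
```

View pics/L7.png

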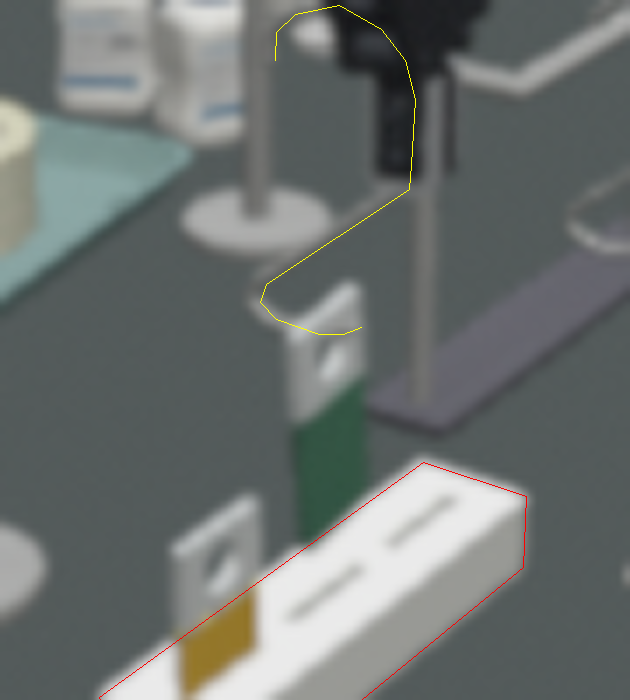

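```bash
python3 - <<'E'
from look import *
import pickle; p,q=pickle.load(open('pq.pkl','rb'))
A=np.array([614,153.1,220]);B=np.array([663.6,-186.3,220])
for im,n,box,s in((p,'railS',(205,100,285,170),8),(q,'railT',(215,140,365,190),5)):
    f=cv2.resize(im['frame'][box[1]:box[3],box[0]:box[2]],None,fx=s,fy=s,interpolation=cv2.INTER_CUBIC)
    P=np.array([proj(im,A+(B-A)*t) for t in np.linspace(0,1,12)])
    cv2.polylines(f,[((P-[box[0],box[1]]+.5)*s-.5).round().astype(int)],False,(0,0,255),1)
    cv2.imwrite('pics/%s.png'%n,f)
tgt([560,105,203],6.5)
E
```

```text
t 13.45 tcp [445.  129.4 182.2] open 9.2 F [ 1.2 -0.  -1.5]
MOVE [-0.001, -0.012, -0.003] [3.58, -2.09, 11.2] deg 0.7
```

View pics/railS.png

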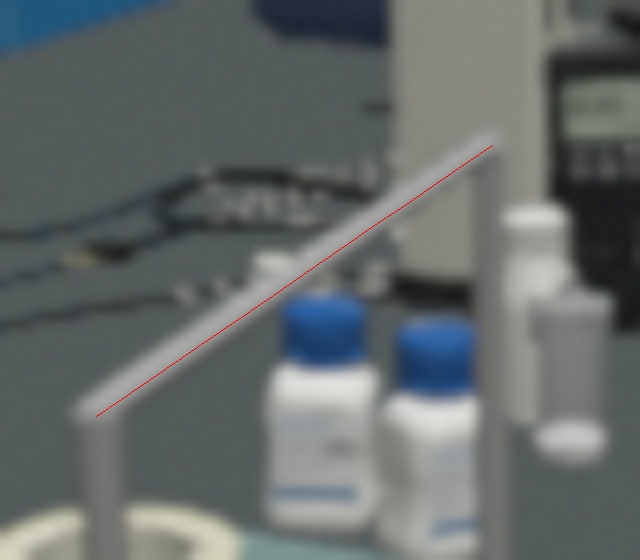

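View pics/railT.png

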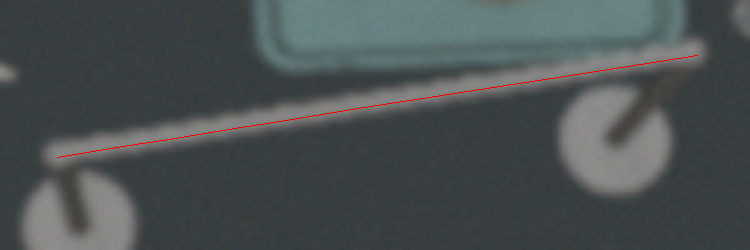

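```bash
python3 - <<'E'
from h import *
tgt([564,-11,203],8.3)
E
```

```text
t 13.45 tcp [445.  129.4 182.2] open 9.2 F [ 1.2 -0.  -1.5]
MOVE [-0.001, -0.044, -0.003] [15.16, -2.13, 10.43] deg 2.5
```

>>> {"fn": "drive_tool", "kwargs": {"motion": [[0, 0, 0, 0, -0.6, 0, 1], [0, 0, 0, 0.5, -1.3, 0.3, 1], [0, 0, 0, 1.5, -2, 1, 1], [0, 0, 0, 2.8, -2.1, 1.9, 1], [0, -0.02, 0, 4.2, -2.1, 2.9, 1], [0, -0.03, 0, 5.6, -2.1, 3.9, 1], [0, -0.044, 0, 7, -2.1, 4.8, 1], [0, -0.044, 0, 8.4, -2.1, 5.8, 1]]}}

```text
time_s: 14.25
tool_pos: [512.3, 49.9, 202.8]
ee_rot: [-0.534, 0.463, -0.462, 0.536]
wrist_force: [0.1, -0.1, -1.4]
opening: 9.1
```

```bash
python3 - <<'E'
from h import *
tgt([564,-11,203],8.3)
E
```

```text
t 14.25 tcp [512.3  49.9 202.8] open 9.1 F [ 0.1 -0.1 -1.4]
MOVE [-0.001, -0.0, -0.003] [6.77, -0.04, 4.24] deg 0.2
```

>>> {"fn": "drive_tool", "kwargs": {"motion": [[0, 0, 0, 1.3, 0, 0.8, 1], [0, 0, 0, 2.6, 0, 1.6, 1], [0, 0, 0, 3.9, 0, 2.4, 1], [0, 0, 0, 5, 0, 3.1, 1], [0, 0, 0, 5.9, 0, 3.7, 1], [0, 0, 0, 6.5, 0, 4.1, 1], [0, 0, 0, 6.8, 0, 4.24, 1], [0, 0, 0, 6.8, 0, 4.24, 1]]}}

```text
time_s: 15.05
tool_pos: [564.1, -11.4, 202.5]
ee_rot: [-0.534, 0.463, -0.462, 0.536]
wrist_force: [0.0, 0.7, -1.6]
opening: 8.7
```

```bash
cat >> look.py <<'E'
def railview(name,box=(215,80,325,210),s=6,lean=-2.5,dz=16,cam='side',hk=True):
    p=eyes.get_image(cam); y,t=toolyaw()
    A=np.array([617,153.5,220]);B=np.array([666.6,-186,220])
    f=cv2.resize(p['frame'][box[1]:box[3],box[0]:box[2]],None,fx=s,fy=s,interpolation=cv2.INTER_CUBIC)
    P=np.array([proj(p,A+(B-A)*t) for t in np.linspace(0,1,12)])
    cv2.polylines(f,[((P-[box[0],box[1]]+.5)*s-.5).round().astype(int)],False,(0,0,255),1)
    if hk: drawhook(p,t+[0,0,dz],y,lean,f,box,s)
    cv2.imwrite('pics/%s.png'%name,f)
    print('yaw',y,t.round(1))
E
python3 - <<'E'
from look import *
railview('R1')
tgt([564,-11,203],8.3)
E
```

```text
yaw 8.278868426293927 [563.9 -11.1 202.6]
t 15.1 tcp [563.9 -11.1 202.6] open 9.1 F [ 0.2  0.9 -2. ]
MOVE [-0.0, -0.0, -0.003] [-0.01, -0.04, 0.02] deg 0.2
```

View pics/R1.png

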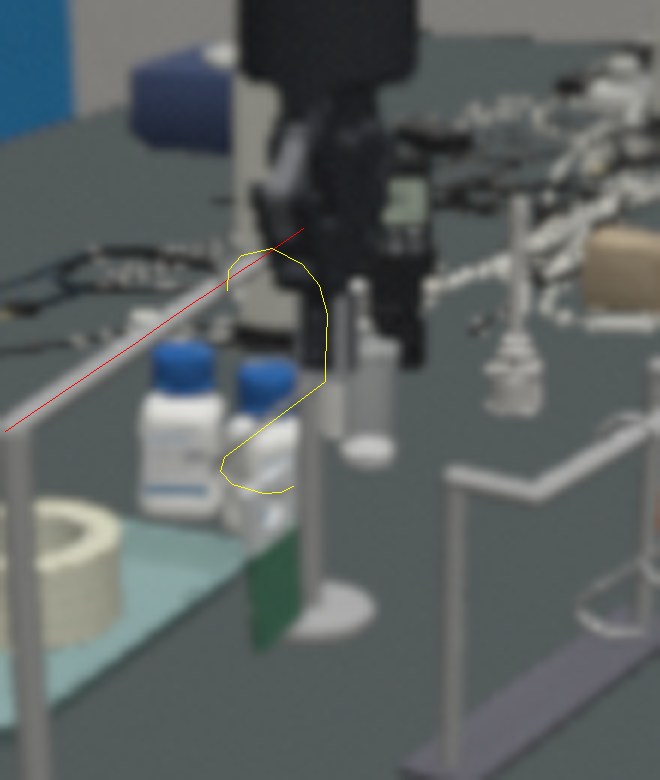

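>>> {"fn": "drive_tool", "kwargs": {"motion": [[0, 0, 0, 0, 0, 0.5, 1], [0, 0, 0, 0, 0, 1.2, 1], [0, 0, 0, 0, 0, 2, 1], [0, 0, 0, 0, 0, 2.8, 1], [0, 0, 0, 0, 0, 3.6, 1], [0, 0, 0, 0, 0, 4.4, 1], [0, 0, 0, 0, 0, 5, 1], [0, 0, 0, 0, 0, 5.1, 1]]}}

```text
time_s: 15.9
tool_pos: [615.0, -3.7, 202.3]
ee_rot: [-0.534, 0.463, -0.462, 0.536]
wrist_force: [0.3, 0.5, -1.0]
opening: 9.1
```

```bash
python3 - <<'E'
from look import *
railview('R2')
tgt([615,-3.8,173],8.3)
E
```

```text
yaw 8.288034876626648 [614.8  -3.7 202.3]
t 15.95 tcp [614.8  -3.7 202.3] open 9.1 F [-0.2  0.6 -2.2]
MOVE [-0.0, -0.0, -0.003] [0.02, 2.93, 0.02] deg 0.2
```

View pics/R2.png

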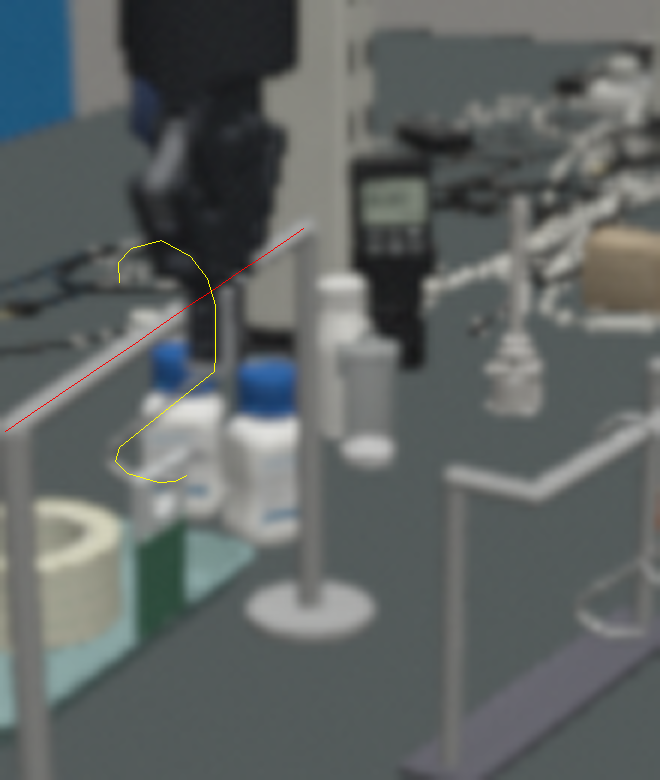

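>>> {"fn": "drive_tool", "kwargs": {"motion": [[0, 0, 0, 0, 0.5, 0, 1], [0, 0, 0, 0, 1, 0, 1], [0, 0, 0, 0, 1.5, 0, 1], [0, 0, 0, 0, 2, 0, 1], [0, 0, 0, 0, 2.4, 0, 1], [0, 0, 0, 0, 2.7, 0, 1], [0, 0, 0, 0, 2.7, 0, 1], [0, 0, 0, 0, 2.7, 0, 1]]}}

```text
time_s: 16.75
tool_pos: [614.8, -3.7, 175.4]
ee_rot: [-0.534, 0.463, -0.462, 0.536]
wrist_force: [0.7, -0.3, -2.2]
opening: 8.8
```

```bash
python3 - <<'E'
from look import *
railview('R3')
tgt([615,-3.8,173],8.3)
E
```

```text
yaw 8.286571550498726 [614.8  -3.7 175.5]
t 16.8 tcp [614.8  -3.7 175.5] open 9.4 F [ 0.1  0.2 -2.3]
MOVE [-0.0, -0.0, -0.003] [0.02, 0.25, 0.01] deg 0.2
```

View pics/R3.png

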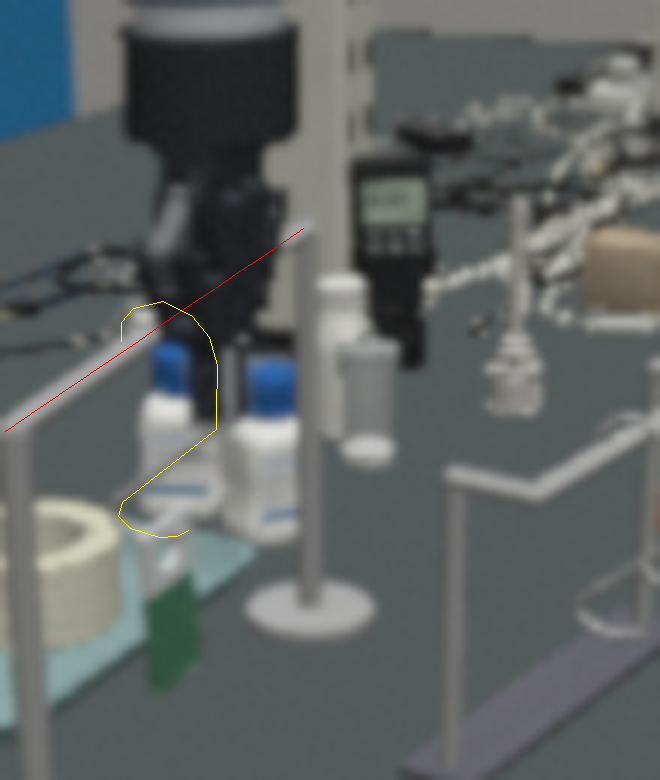

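Lower until the weight comes off.

>>> {"fn": "drive_tool", "kwargs": {"motion": [[0, 0, 0, 0, 0.1, 0, 1], [0, 0, 0, 0, 0.2, 0, 1], [0, 0, 0, 0, 0.3, 0, 1], [0, 0, 0, 0, 0.4, 0, 1], [0, 0, 0, 0, 0.4, 0, 1], [0, 0, 0, 0, 0.4, 0, 1], [0, 0, 0, 0, 0.4, 0, 1], [0, 0, 0, 0, 0.4, 0, 1]]}}

```text
time_s: 17.6
tool_pos: [615.5, -3.7, 173.3]
ee_rot: [-0.533, 0.462, -0.463, 0.536]
wrist_force: [-1.9, 0.1, 10.2]
opening: 9.1
```

```bash
python3 - <<'E'
from look import *
tgt([615,-3.8,173],8.3)
E
```

```text
t 17.6 tcp [615.5  -3.7 173.3] open 9.1 F [-1.9  0.1 10.2]
MOVE [-0.004, -0.0, -0.002] [0.0, 0.03, -0.05] deg 0.2
```

>>> {"fn": "drive_tool", "kwargs": {"motion": [[0, 0, 0, 0, -0.05, 0, 1], [0, 0, 0, 0, -0.05, 0, 0.9], [0, 0, 0, 0, -0.05, 0, 0.87], [0, 0, 0, 0, -0.05, 0, 0.84], [0, 0, 0, 0, -0.05, 0, 0.8], [0, 0, 0, 0, -0.05, 0, 0.76], [0, 0, 0, 0, -0.05, 0, 0.7], [0, 0, 0, 0, -0.05, 0, 0.7]]}}

```text
time_s: 18.4
tool_pos: [615.5, -3.7, 173.8]
ee_rot: [-0.533, 0.462, -0.463, 0.536]
wrist_force: [0.2, 0.3, -0.6]
opening: 25.8
```

```bash
python3 - <<'E'
from look import *
railview('R4',hk=False)
tgt([615,-3.8,173],8.3)
E
```

```text
yaw 8.29233865596904 [615.5  -3.7 173.8]
t 18.45 tcp [615.5  -3.7 173.8] open 25.8 F [ 0.2 -0.7  0.1]
MOVE [-0.004, -0.0, -0.002] [0.0, 0.08, -0.06] deg 0.2
```

View pics/R4.png

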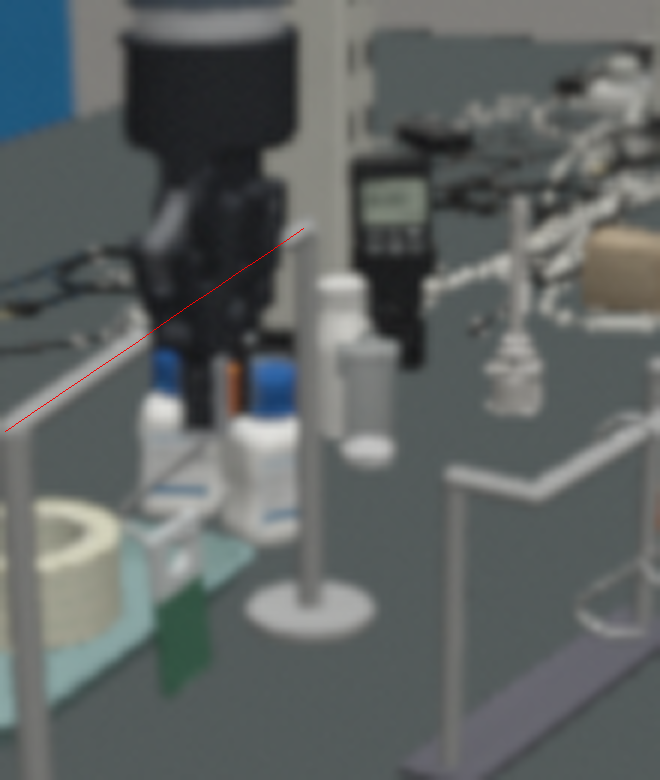

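>>> {"fn": "drive_tool", "kwargs": {"motion": [[0, 0, 0, 0, 0, 0, 0.55], [0, 0, 0, 0, 0, 0, 0.55], [0, 0, 0, 0, 0, 0, 0.55], [0, 0, 0, 0, 0, -1.2, 0.55], [0, 0, 0, 0, 0, -2.5, 0.55], [0, 0, 0, 0, 0, -4.5, 0.55], [0, 0, 0, 0, 0, -6.5, 0.55], [0, 0, 0, 0, 0, -8, 0.55]]}}

```text
time_s: 19.25
tool_pos: [535.3, -15.3, 173.6]
ee_rot: [-0.533, 0.462, -0.463, 0.536]
wrist_force: [-0.6, -0.4, 1.0]
opening: 38.5
```

```bash
python3 - <<'E'
from look import *
railview('R5',hk=False)
print(sensors.read_state()['qpos'].round(3))
tgt([442.5,-139,231],-6.7)
E
```

```text
yaw 8.289674358614159 [533.5 -15.3 173.8]
[-0.188  0.253 -0.134  1.182  0.003  2.809]
t 19.3 tcp [533.5 -15.3 173.8] open 38.2 F [-1.6 -0.   0.7]
MOVE [-0.002, 0.262, -0.003] [10.91, -5.77, -10.78] deg 15.0
```

View pics/R5.png

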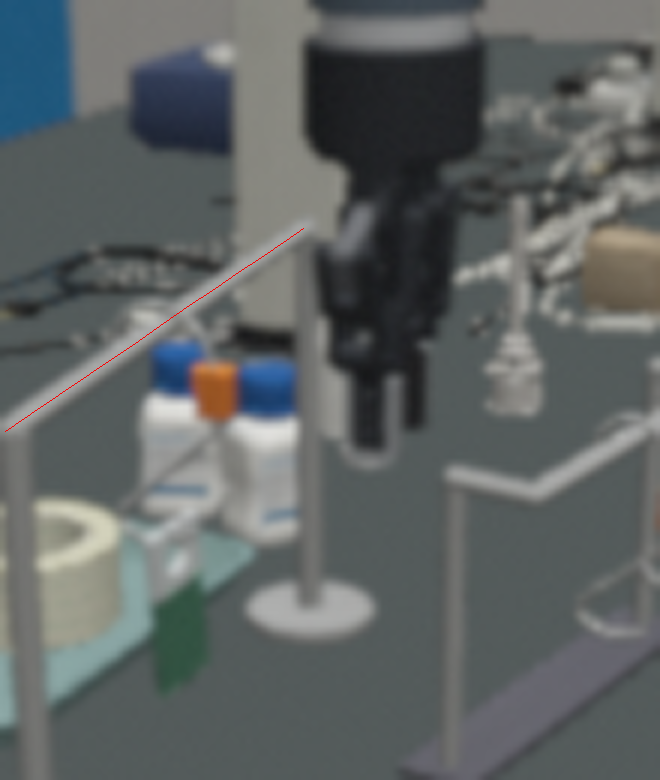

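>>> {"fn": "drive_tool", "kwargs": {"motion": [[0, -0.14, 0, 0, -2.9, 0, 0.5], [0, -0.28, 0, 0, -5.8, 0, 0.5], [0, -0.42, 0, 2, -5.8, -2, 0.5], [0, -0.56, 0, 4.2, -5.8, -4.2, 0.5], [0, -0.7, 0, 6.5, -5.8, -6.5, 0.5], [0, -0.84, 0, 8.8, -5.8, -8.8, 0.5], [0, -0.98, 0, 10.9, -5.8, -10.8, 0.5], [0, -1.12, 0, 10.9, -5.8, -10.8, 0.5]]}}

```text
time_s: 20.1
tool_pos: [441.2, -141.0, 231.5]
ee_rot: [-0.698, 0.106, -0.107, 0.7]
wrist_force: [0.7, -0.4, 0.7]
opening: 42.8
```

>>> {"fn": "drive_tool", "kwargs": {"motion": [[0, -0.14, 0, 0, 0, 0, 0.5], [0, -0.28, 0, 0, 0, 0, 0.5], [0, -0.42, 0, 0, 0, 0, 0.5], [0, -0.56, 0, 0, 0, 0, 0.5], [0, -0.7, 0, 0, 0, 0, 0.5], [0, -0.84, 0, 0, 0, 0, 0.5], [0, -0.98, 0, 0, 0, 0, 0.5], [0, -1.12, 0, 0, 0, 0, 0.5]]}}

```text
time_s: 20.9
tool_pos: [441.5, -141.1, 231.7]
ee_rot: [-0.648, -0.284, 0.282, 0.648]
wrist_force: [0.2, -0.0, -0.6]
opening: 42.3
```

```bash
python3 - <<'E'
from look import *
print(sensors.read_state()['qpos'].round(3))
tgt([441.5,-138.7,231],-6.7)
p=eyes.get_image('side');q=eyes.get_image('top')
save(p,'s20',(220,100,370,290),4); save(q,'t20',(180,140,400,270),3.5)
lo,hi=(6,140,90),(17,255,255)
print([(c,s[4]) for c,s,l in blobs(p,lo,hi,10) if 230<c[0]<370 and 100<c[1]<190])
E
```

```text
[-0.493  0.11  -0.167  1.293  0.003  0.256]
t 20.9 tcp [ 441.5 -141.1  231.7] open 42.3 F [ 0.2 -0.  -0.6]
MOVE [0.002, -0.631, 0.003] [0.18, 0.07, 0.16] deg 36.2
[(array([250.66666667, 144.33333333]), np.int32(45)), (array([338.3902439, 157.6097561]), np.int32(41)), (array([328.04255319, 164.17021277]), np.int32(47))]
```

View pics/s20.png

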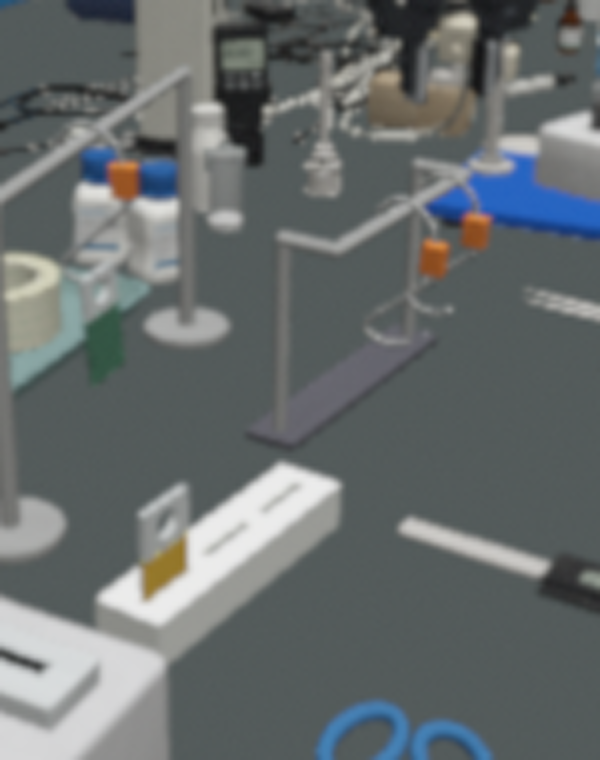

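>>> {"fn": "drive_tool", "kwargs": {"motion": [[0, -0.14, 0, 0, 0, 0, 0.5], [0, -0.28, 0, 0.18, 0, 0.16, 0.5], [0, -0.42, 0, 0.18, 0, 0.16, 0.5], [0, -0.56, 0, 0.18, 0, 0.16, 0.5], [0, -0.631, 0, 0.18, 0, 0.16, 0.5], [0, -0.631, 0, 0.18, 0, 0.16, 0.5], [0, -0.631, 0, 0.18, 2, 0.16, 0.5], [0, -0.631, 0, 0.18, 5, 0.16, 0.5]]}}

```text
time_s: 21.8
tool_pos: [442.7, -139.1, 182.4]
ee_rot: [0.532, 0.469, -0.466, -0.529]
wrist_force: [0.6, -0.1, -0.8]
opening: 42.4
```

```bash
python3 - <<'E'
from look import *
tgt([441.5,-138.7,102],-6.7)
E
```

```text
t 21.8 tcp [ 442.7 -139.1  182.4] open 42.4 F [ 0.6 -0.1 -0.8]
MOVE [0.006, -0.01, 0.001] [0.02, 8.04, 0.17] deg 0.6
```

>>> {"fn": "drive_tool", "kwargs": {"motion": [[0.006, -0.01, 0, 0, 1, 0.15, 0.5], [0.006, -0.01, 0, 0, 2.5, 0.17, 0.5], [0.006, -0.01, 0, 0, 4, 0.17, 0.5], [0.006, -0.01, 0, 0, 5.5, 0.17, 0.5], [0.006, -0.01, 0, 0, 7, 0.17, 0.5], [0.006, -0.01, 0, 0, 8, 0.17, 0.5], [0.006, -0.01, 0, 0, 8.04, 0.17, 0.5], [0.006, -0.01, 0, 0, 8.04, 0.17, 0.5]]}}

```text
time_s: 22.6
tool_pos: [441.8, -139.0, 102.5]
ee_rot: [-0.528, -0.47, 0.47, 0.529]
wrist_force: [0.1, -0.7, -0.5]
opening: 42.6
```

```bash
python3 - <<'E'
from look import *
tgt([441.5,-138.7,102],-6.7)
p=eyes.get_image('side');save(p,'s21',(270,100,370,210),6)
E
```

```text
t 22.6 tcp [ 441.8 -139.   102.5] open 42.6 F [ 0.1 -0.7 -0.5]
MOVE [-0.0, -0.001, 0.001] [0.03, 0.05, 0.03] deg 0.1
```

View pics/s21.png

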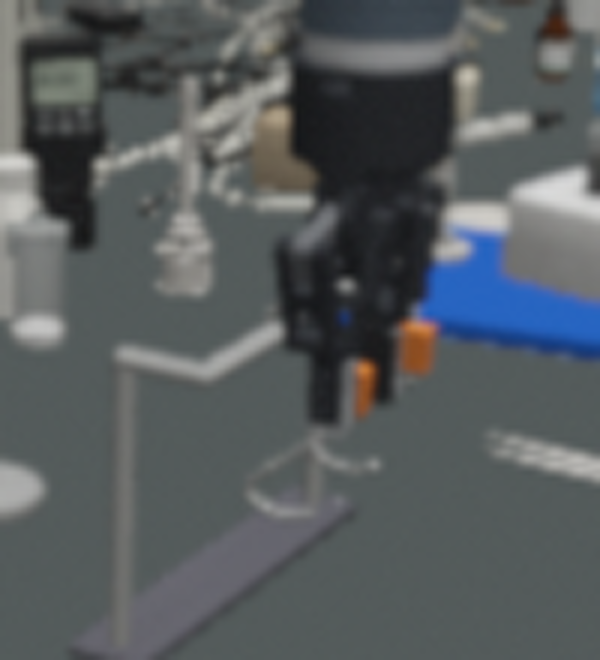

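Tab between the fingers; close.

>>> {"fn": "drive_tool", "kwargs": {"motion": [[0, 0, 0, 0, 0, 0, 0.7], [0, 0, 0, 0, 0, 0, 0.8], [0, 0, 0, 0, 0, 0, 0.9], [0, 0, 0, 0, 0, 0, 1], [0, 0, 0, 0, 0, 0, 1], [0, 0, 0, 0, 0, 0, 1], [0, 0, 0, 0, 0, 0, 1], [0, 0, 0, 0, 0, 0, 1]], "squeeze": 50}}

```text
time_s: 23.45
tool_pos: [442.1, -139.3, 102.9]
ee_rot: [0.529, 0.47, -0.47, -0.528]
wrist_force: [-0.7, -1.3, 4.8]
opening: 9.0
```

>>> {"fn": "drive_tool", "kwargs": {"motion": [[0, 0, 0, 0, -1, 0, 1], [0, 0, 0, 0, -2, 0, 1], [0, 0, 0, 0, -3, 0, 1], [0, 0, 0, 0, -3, 0, 1], [0, 0, 0, 0, -3, 1.7, 1], [0, 0, 0, 0, -3, 3.5, 1], [0, 0, 0, 0, -3, 5.2, 1], [0, 0, 0, 0, -3, 5.8, 1]]}}

```text
time_s: 24.25
tool_pos: [383.2, -132.0, 132.8]
ee_rot: [0.529, 0.47, -0.47, -0.529]
wrist_force: [0.6, -0.8, -0.7]
opening: 8.6
```

```bash
python3 - <<'E'
from look import *
import pickle
p=eyes.get_image('side');save(p,'s22',(220,100,370,290),4); q=eyes.get_image('top')
pose=(471.7,133,-8.4)
draw(p,pose,(60,),'rf_s2',(220,200,320,285),7); draw(q,pose,(60,),'rf_t2',(190,205,290,255),7)
tgt([400,-100,215],-6.7)
E
```

```text
t 24.35 tcp [ 384.2 -132.4  133. ] open 9.1 F [-0.  -0.6 -0.1]
MOVE [0.001, -0.001, 0.0] [3.41, -8.2, -1.2] deg 0.1
```

View pics/s22.png

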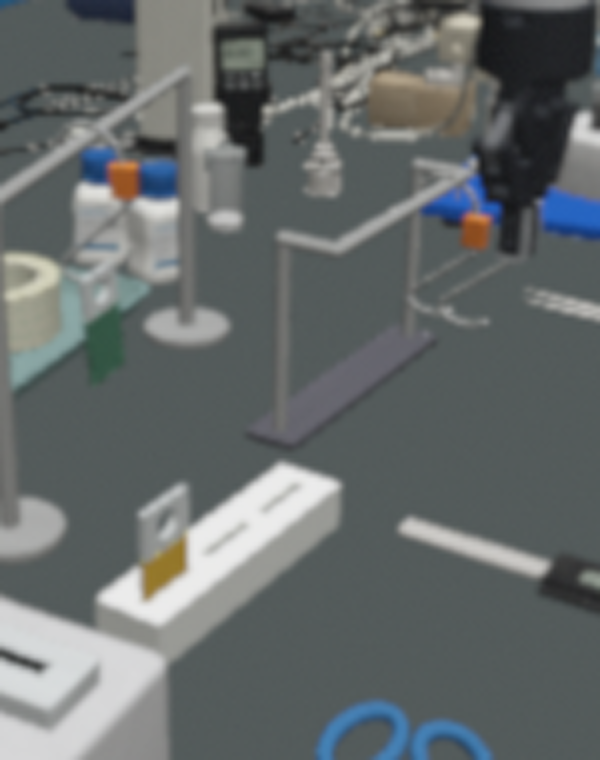

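View pics/rf_s2.png

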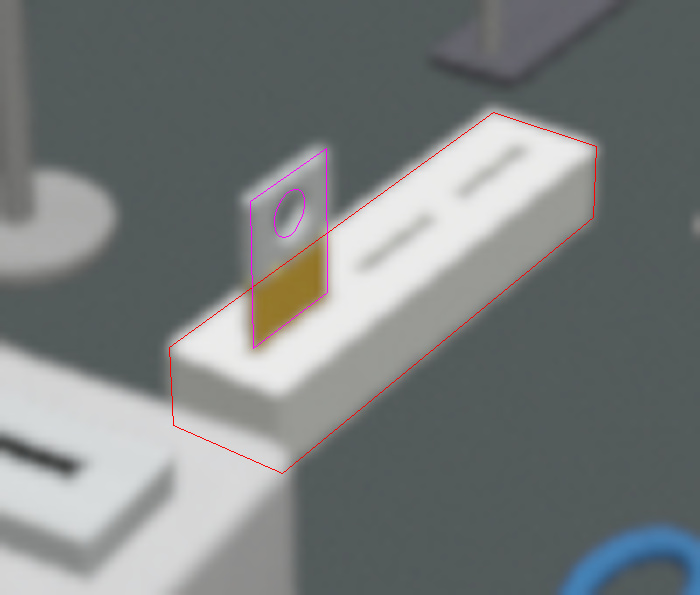

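View pics/rf_t2.png

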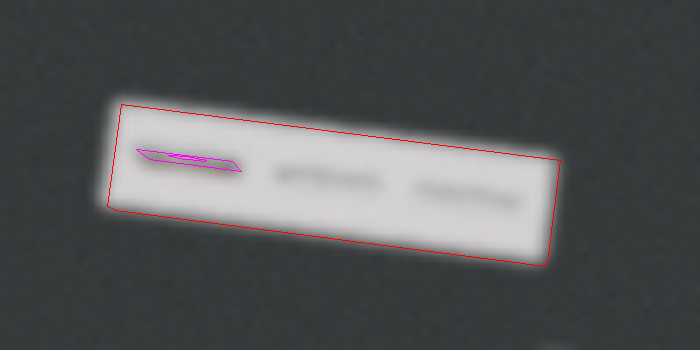

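```bash
python3 - <<'E'
from look import *
tgt([485.4,191.7,200],-8.4)
E
```

```text
t 24.35 tcp [ 384.2 -132.4  133. ] open 9.1 F [-0.  -0.6 -0.1]
MOVE [0.001, 0.029, 0.0] [33.38, -6.69, -6.25] deg 1.6
```

>>> {"fn": "drive_tool", "kwargs": {"motion": [[0, 0, 0, 0, -3.4, 0, 1], [0, 0, 0, 0, -6.7, 0, 1], [0, 0, 0, 4, -6.7, 0, 1], [0, 0, 0, 8.5, -6.7, 0, 1], [0, 0.01, 0, 13, -6.7, -0.5, 1], [0, 0.02, 0, 17.5, -6.7, -2, 1], [0, 0.029, 0, 22, -6.7, -4, 1], [0, 0.029, 0, 26, -6.7, -6.2, 1]]}}

```text
time_s: 25.15
tool_pos: [477.5, 121.3, 200.4]
ee_rot: [0.536, 0.463, -0.461, -0.535]
wrist_force: [0.3, -1.3, -0.3]
opening: 9.4
```

```bash
python3 - <<'E'
from look import *
tgt([485.4,191.7,200],-8.4)
E
```

```text
t 25.15 tcp [477.5 121.3 200.4] open 9.4 F [ 0.3 -1.3 -0.3]
MOVE [0.003, 0.0, 0.001] [7.08, 0.04, 0.25] deg 0.2
```

>>> {"fn": "drive_tool", "kwargs": {"motion": [[0, 0, 0, 3, 0, 0.1, 1], [0, 0, 0, 5.5, 0, 0.25, 1], [0, 0, 0, 7, 0, 0.25, 1], [0, 0, 0, 7.08, 0, 0.25, 1], [0, 0, 0, 7.08, 0, 0.25, 1], [0, 0, 0, 7.08, 1, 0.25, 1], [0, 0, 0, 7.08, 2, 0.25, 1], [0, 0, 0, 7.08, 3, 0.25, 1]]}}

```text
time_s: 25.95
tool_pos: [485.2, 190.8, 169.3]
ee_rot: [0.536, 0.462, -0.461, -0.535]
wrist_force: [1.4, -0.6, 0.2]
opening: 8.7
```

```bash
python3 - <<'E'
from look import *
look('M1',pose=(471.7,133,-8.4),slots=(60,),leans=(.7,.7),lean=-2.5,dz=16,box=(215,140,315,250),s=7)
tgt([485.4,191.7,124],-8.4)
E
```

```text
yaw -8.44 tcp [484.5 190.8 167.7]
t 26.0 tcp [484.5 190.8 167.7] open 9.2 F [-0.4  0.3 -2.4]
MOVE [-0.0, -0.001, -0.001] [0.1, 4.37, -0.07] deg 0.1
```

View pics/M1.png

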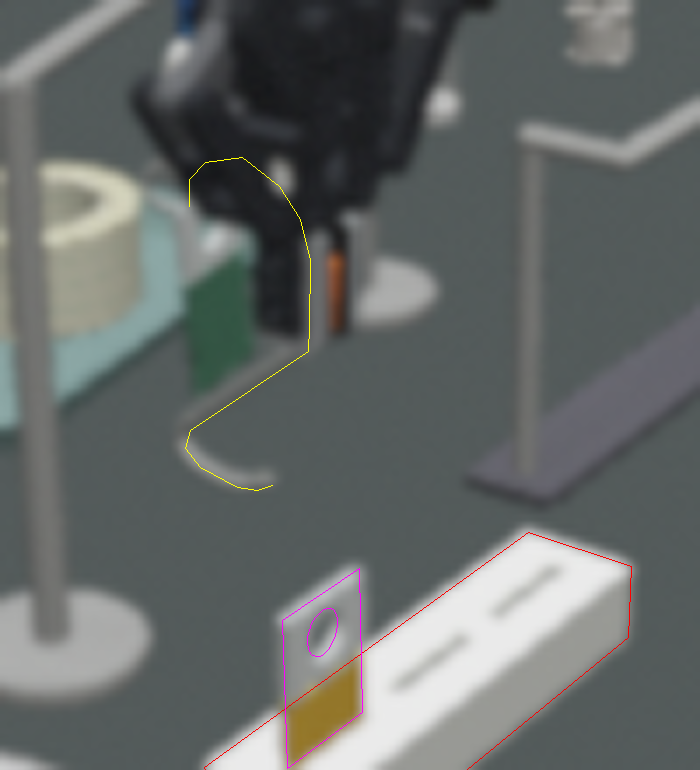

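```bash
python3 - <<'E'
from look import *
p=eyes.get_image('side'); y,t=toolyaw(); box=(215,140,315,250);s=7
f=cv2.resize(p['frame'][140:250,215:315],None,fx=s,fy=s,interpolation=cv2.INTER_CUBIC)
for lean,dz,c in((-2.5,18,(0,255,255)),(-5,17.5,(255,255,0)),(-7,17.5,(0,0,255))): drawhook(p,t+[0,0,dz],y,lean,f,box,s,c)
cv2.imwrite('pics/M2.png',cv2.resize(f[150:560,100:450],None,fx=1.8,fy=1.8))
E
```

```text
(no output)
```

View pics/M2.png

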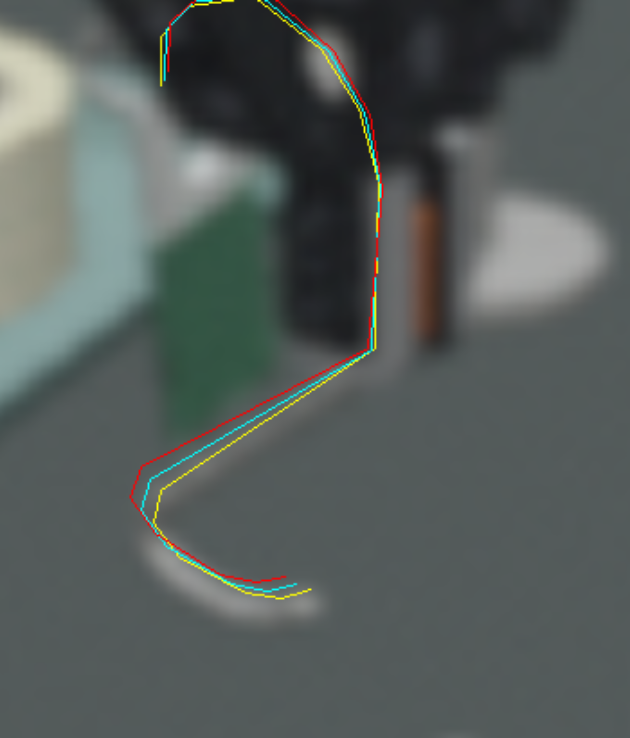

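>>> {"fn": "drive_tool", "kwargs": {"motion": [[0, 0, 0, 0.1, 0.7, -0.07, 1], [0, 0, 0, 0.1, 1.5, -0.07, 1], [0, 0, 0, 0.1, 2.3, -0.07, 1], [0, 0, 0, 0.1, 3.1, -0.07, 1], [0, 0, 0, 0.1, 3.8, -0.07, 1], [0, 0, 0, 0.1, 4.3, -0.07, 1], [0, 0, 0, 0.1, 4.3, -0.07, 1], [0, 0, 0, 0.1, 4.3, -0.07, 1]]}}

```text
time_s: 26.85
tool_pos: [485.5, 191.8, 125.7]
ee_rot: [0.536, 0.462, -0.462, -0.535]
wrist_force: [0.1, -0.0, -0.4]
opening: 8.8
```

```bash
python3 - <<'E'
from look import *
look('M3',pose=(471.7,133,-8.4),slots=(60,),leans=(.7,.7),lean=-2.5,dz=16,box=(215,160,305,250),s=8)
tgt([485.4,191.7,124],-8.4)
E
```

```text
yaw -8.43 tcp [485.6 191.9 125.8]
t 26.9 tcp [485.6 191.9 125.8] open 9.0 F [-0.   0.  -0.5]
MOVE [0.0, -0.0, -0.0] [-0.02, 0.18, 0.02] deg 0.0
```

View pics/M3.png

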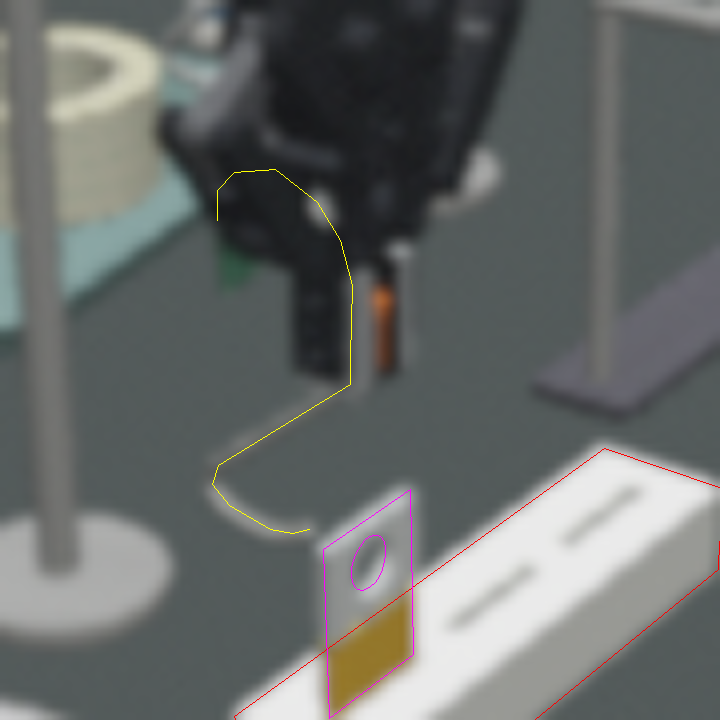

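>>> {"fn": "drive_tool", "kwargs": {"motion": [[0, 0, 0, 0, 0.18, 0, 1], [0, 0, 0, 0, 0.18, 0.2, 1], [0, 0, 0, 0, 0.18, 0.5, 1], [0, 0, 0, 0, 0.18, 0.9, 1], [0, 0, 0, 0, 0.18, 1.3, 1], [0, 0, 0, 0, 0.18, 1.7, 1], [0, 0, 0, 0, 0.18, 2.1, 1], [0, 0, 0, 0, 0.18, 2.3, 1]]}}

```text
time_s: 27.7
tool_pos: [462.4, 195.3, 124.1]
ee_rot: [0.536, 0.462, -0.462, -0.535]
wrist_force: [-1.1, 0.4, -0.1]
opening: 8.9
```

```bash
python3 - <<'E'
from look import *
look('M4',pose=(471.7,133,-8.4),slots=(),leans=(.7,.7),lean=-2.5,dz=16,box=(215,160,305,250),s=8)
tgt([485.4,191.7,124],-8.4)
E
```

```text
yaw -8.41 tcp [462.3 195.3 124.1]
t 27.75 tcp [462.3 195.3 124.1] open 9.0 F [-0.2  0.3 -0.1]
MOVE [0.0, -0.0, -0.0] [-0.02, 0.01, -2.34] deg 0.0
```

View pics/M4.png

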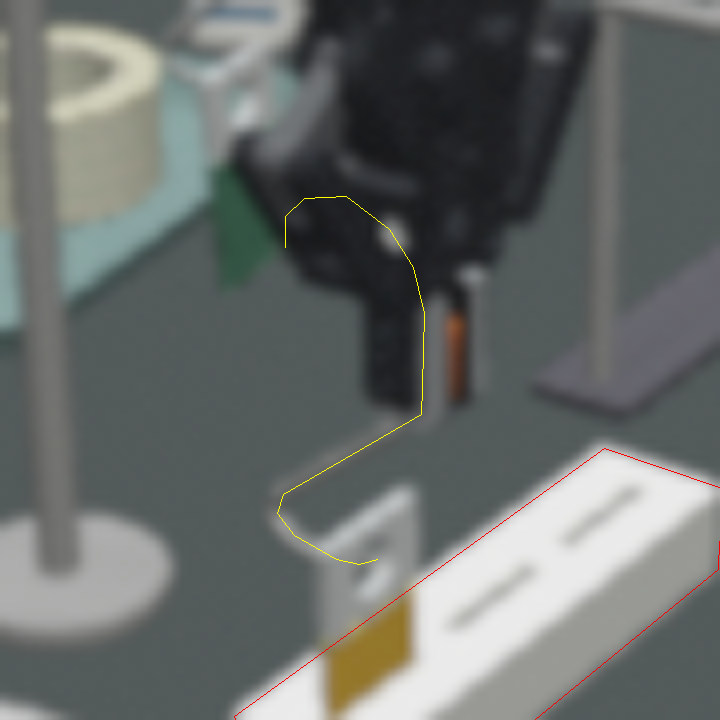

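Looks threaded, no force. Draw on and lift.

>>> {"fn": "drive_tool", "kwargs": {"motion": [[0, 0, 0, 0, 0, 0.3, 1], [0, 0, 0, 0, 0, 0.6, 1], [0, 0, 0, 0, 0, 0.9, 1], [0, 0, 0, 0, 0, 0.9, 1], [0, 0, 0, 0, -0.3, 0.9, 1], [0, 0, 0, 0, -0.7, 0.9, 1], [0, 0, 0, 0, -1.2, 0.9, 1], [0, 0, 0, 0, -1.8, 0.9, 1]]}}

```text
time_s: 28.55
tool_pos: [453.4, 196.6, 142.5]
ee_rot: [0.535, 0.462, -0.462, -0.535]
wrist_force: [-0.2, -1.0, -1.2]
opening: 9.3
```

>>> {"fn": "drive_tool", "kwargs": {"motion": [[0, 0, 0, 0, -0.5, 0, 1], [0, 0, 0, 0, -1, 0, 1], [0, 0, 0, 0, -1.6, 0, 1], [0, 0, 0, 0, -2.3, 0, 1], [0, 0, 0, 0, -3, 0, 1], [0, 0, 0, 0, -3.7, 0, 1], [0, 0, 0, 0, -4.2, 0, 1], [0, 0, 0, 0, -4.2, 0, 1]]}}

```text
time_s: 29.35
tool_pos: [453.7, 196.7, 185.3]
ee_rot: [0.536, 0.462, -0.462, -0.535]
wrist_force: [0.8, 0.1, -1.4]
opening: 9.5
```

```bash
python3 - <<'E'
from look import *
look('M5',pose=(471.7,133,-8.4),slots=(),lean=-2.5,dz=16,box=(205,140,305,250),s=7)
tgt([555,79,203],8.3)
E
```

```text
yaw -8.42 tcp [453.5 196.7 184.8]
t 29.4 tcp [453.5 196.7 184.8] open 9.0 F [ 0.3 -0.3 -0.7]
MOVE [0.001, -0.292, -0.0] [-10.15, -1.81, -11.76] deg 16.7
```

View pics/M5.png

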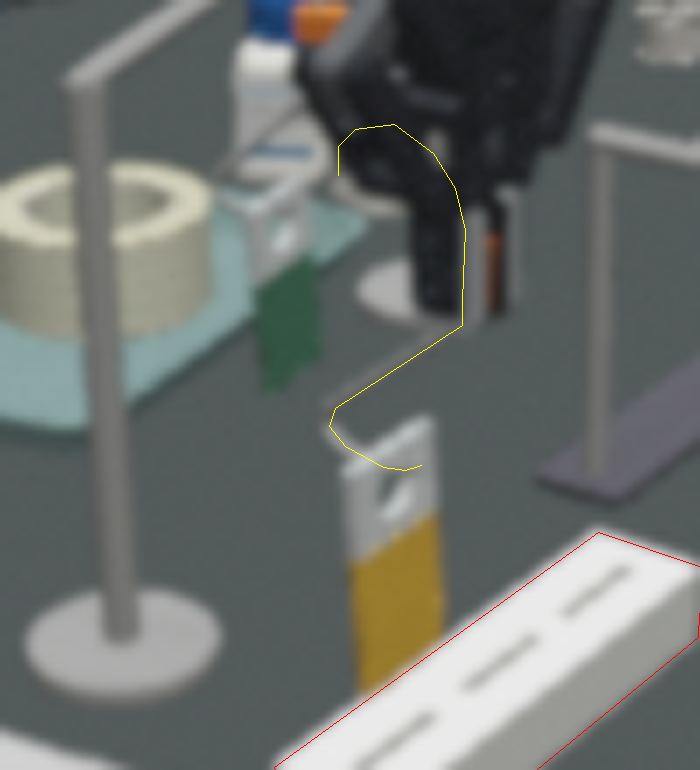

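>>> {"fn": "drive_tool", "kwargs": {"motion": [[0, 0, 0, 0, -0.5, 0, 1], [0, -0.03, 0, -0.4, -1.1, -0.5, 1], [0, -0.07, 0, -1.2, -1.6, -1.3, 1], [0, -0.11, 0, -2.2, -1.8, -2.5, 1], [0, -0.15, 0, -3.3, -1.8, -3.8, 1], [0, -0.19, 0, -4.4, -1.8, -5.1, 1], [0, -0.23, 0, -5.5, -1.8, -6.3, 1], [0, -0.26, 0, -6.6, -1.8, -7.6, 1]]}}

```text
time_s: 30.2
tool_pos: [519.3, 119.7, 202.9]
ee_rot: [-0.471, -0.528, 0.528, 0.47]
wrist_force: [-0.1, -0.1, -1.0]
opening: 9.4
```

```bash
python3 - <<'E'
from look import *
tgt([551.5,78.8,203],8.3)
E
```

```text
t 30.2 tcp [519.3 119.7 202.9] open 9.4 F [-0.1 -0.1 -1. ]
MOVE [0.0, -0.03, -0.0] [-4.43, -0.01, -2.73] deg 1.7
```

>>> {"fn": "drive_tool", "kwargs": {"motion": [[0, -0.01, 0, -1, 0, -0.6, 1], [0, -0.02, 0, -1.9, 0, -1.2, 1], [0, -0.03, 0, -2.7, 0, -1.7, 1], [0, -0.03, 0, -3.4, 0, -2.1, 1], [0, -0.03, 0, -4, 0, -2.5, 1], [0, -0.03, 0, -4.43, 0, -2.73, 1], [0, -0.03, 0, -4.43, 0, -2.73, 1], [0, -0.03, 0, -4.43, 0, -2.73, 1]]}}

```text
time_s: 31.0
tool_pos: [551.3, 78.9, 202.9]
ee_rot: [-0.463, -0.535, 0.535, 0.463]
wrist_force: [0.2, -0.1, -2.2]
opening: 9.0
```

```bash
python3 - <<'E'
from look import *
railview('N1',box=(205,90,315,220))
tgt([602,86.2,203],8.3)
E
```

```text
yaw 8.293663355545588 [551.3  79.  202.9]
t 31.05 tcp [551.3  79.  202.9] open 9.0 F [-0.7 -0.2 -1.7]
MOVE [0.0, -0.0, -0.0] [-0.02, -0.01, -5.12] deg 0.0
```

View pics/N1.png

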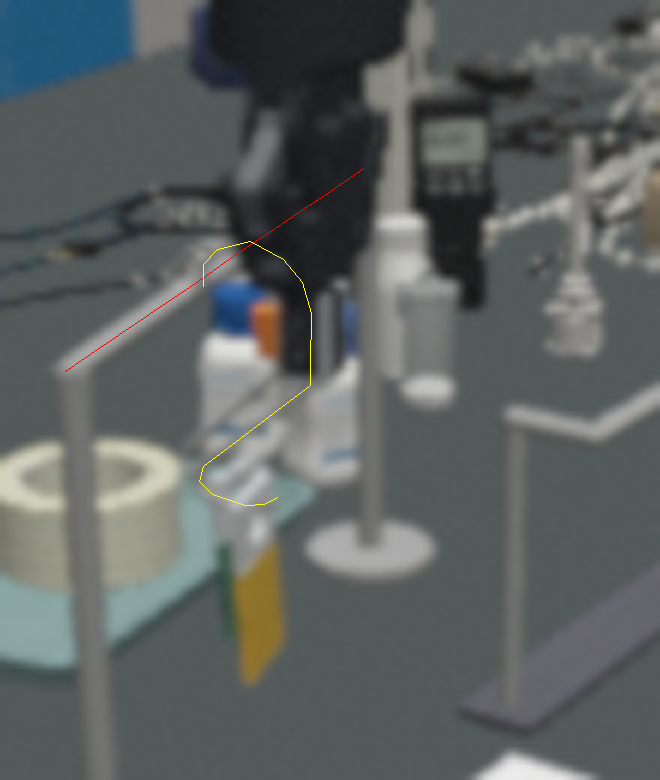

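Good alignment; move over the bar, then lower.

>>> {"fn": "drive_tool", "kwargs": {"motion": [[0, 0, 0, 0, 0, -0.5, 1], [0, 0, 0, 0, 0, -1.2, 1], [0, 0, 0, 0, 0, -2, 1], [0, 0, 0, 0, 0, -2.8, 1], [0, 0, 0, 0, 0, -3.6, 1], [0, 0, 0, 0, 0, -4.4, 1], [0, 0, 0, 0, 0, -5, 1], [0, 0, 0, 0, 0, -5.1, 1]]}}

```text
time_s: 31.85
tool_pos: [602.5, 86.4, 202.6]
ee_rot: [-0.463, -0.535, 0.535, 0.463]
wrist_force: [-0.1, 0.1, -1.7]
opening: 9.4
```

```bash
python3 - <<'E'
from look import *
railview('N2',box=(195,90,305,220))
tgt([602,86.2,175],8.3)
E
```

```text
yaw 8.296618561069137 [602.2  86.4 202.6]
t 31.9 tcp [602.2  86.4 202.6] open 9.2 F [-1.   0.3 -1.5]
MOVE [-0.0, -0.0, -0.0] [-0.02, 2.76, 0.02] deg 0.0
```

View pics/N2.png

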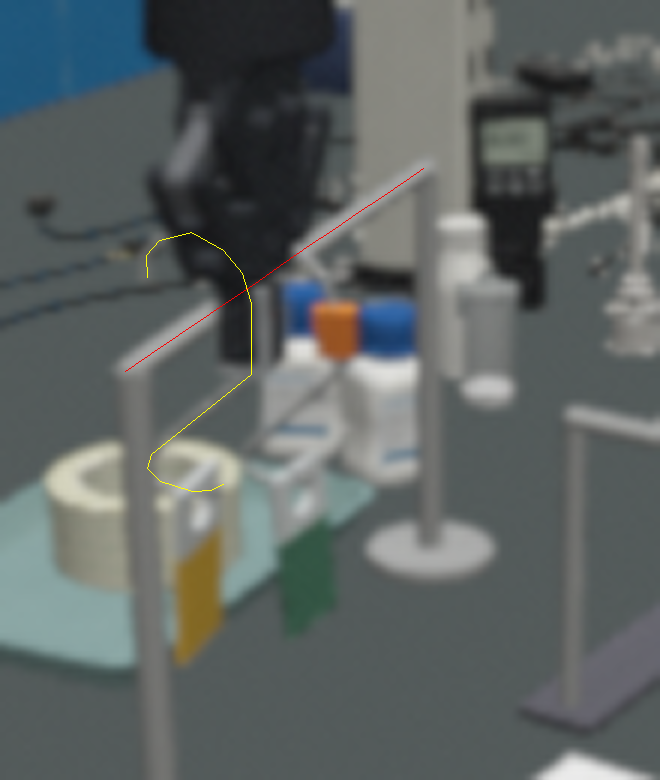

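>>> {"fn": "drive_tool", "kwargs": {"motion": [[0, 0, 0, 0, 0.5, 0, 1], [0, 0, 0, 0, 1, 0, 1], [0, 0, 0, 0, 1.5, 0, 1], [0, 0, 0, 0, 2, 0, 1], [0, 0, 0, 0, 2.4, 0, 1], [0, 0, 0, 0, 2.7, 0, 1], [0, 0, 0, 0, 2.85, 0, 1], [0, 0, 0, 0, 2.85, 0, 1]]}}

```text
time_s: 32.7
tool_pos: [602.1, 86.4, 174.1]
ee_rot: [-0.463, -0.535, 0.535, 0.463]
wrist_force: [-0.1, -0.7, -0.8]
opening: 9.4
```

```bash
python3 - <<'E'
from look import *
railview('N3',box=(195,90,305,220))
tgt([602,86.2,173],8.3)
E
```

```text
yaw 8.297800241464541 [602.1  86.4 174.3]
t 32.75 tcp [602.1  86.4 174.3] open 9.4 F [ 0.8  0.6 -0.6]
MOVE [-0.0, -0.0, -0.0] [-0.02, 0.13, 0.02] deg 0.0
```

View pics/N3.png

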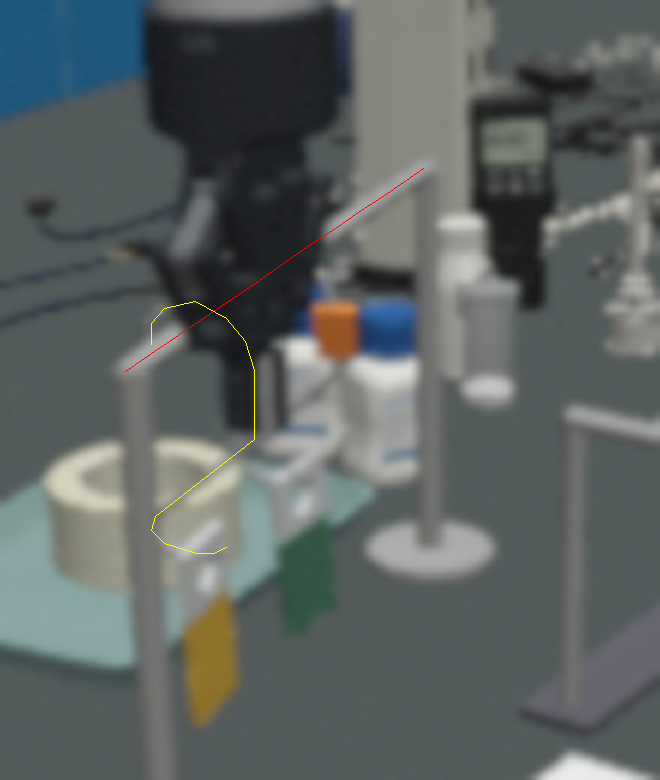

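>>> {"fn": "drive_tool", "kwargs": {"motion": [[0, 0, 0, 0, 0.08, 0, 1], [0, 0, 0, 0, 0.12, 0, 1], [0, 0, 0, 0, 0.12, 0, 0.9], [0, 0, 0, 0, 0.12, 0, 0.87], [0, 0, 0, 0, 0.12, 0, 0.84], [0, 0, 0, 0, 0.12, 0, 0.8], [0, 0, 0, 0, 0.12, 0, 0.76], [0, 0, 0, 0, 0.12, 0, 0.7]]}}

```text
time_s: 33.55
tool_pos: [602.1, 86.4, 172.9]
ee_rot: [-0.462, -0.535, 0.535, 0.463]
wrist_force: [-1.0, -0.2, -0.9]
opening: 25.8
```

```bash
python3 - <<'E'
from look import *
railview('N4',box=(195,90,305,220),hk=False)
tgt([602,86.2,173],8.3)
E
```

```text
yaw 8.294509437358089 [602.1  86.4 172.9]
t 33.6 tcp [602.1  86.4 172.9] open 25.6 F [ 0.5 -0.2 -0.3]
MOVE [-0.0, -0.0, -0.0] [-0.02, -0.01, 0.02] deg 0.0
```

View pics/N4.png

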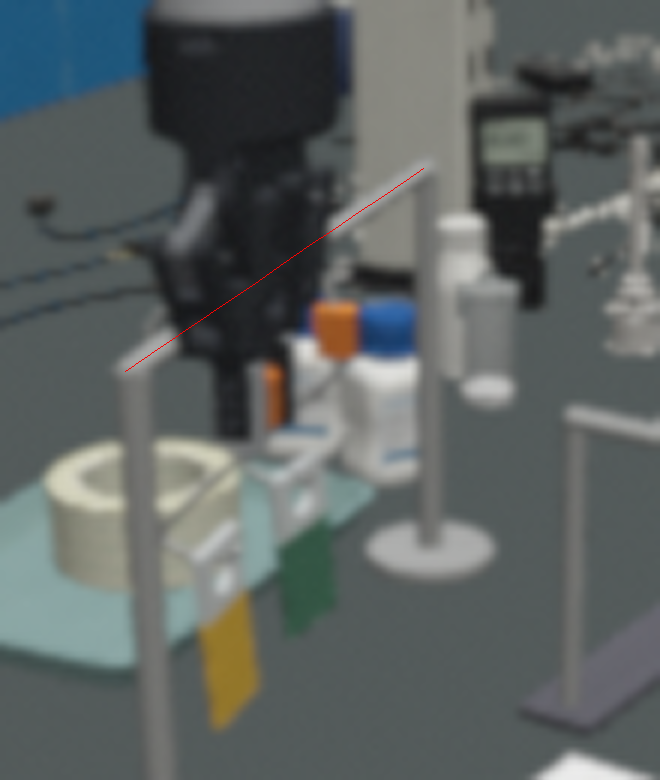

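Hangs on the bar. Open wider and back off to -x.

>>> {"fn": "drive_tool", "kwargs": {"motion": [[0, 0, 0, 0, 0, 0, 0.55], [0, 0, 0, 0, 0, 0, 0.55], [0, 0, 0, 0, 0, 0, 0.55], [0, 0, 0, 0, 0, 1.2, 0.55], [0, 0, 0, 0, 0, 2.5, 0.55], [0, 0, 0, 0, 0, 4.5, 0.55], [0, 0, 0, 0, 0, 6.5, 0.55], [0, 0, 0, 0, 0, 8, 0.55]]}}

```text
time_s: 34.4
tool_pos: [521.9, 74.8, 173.0]
ee_rot: [-0.462, -0.535, 0.535, 0.463]
wrist_force: [0.1, -0.5, 0.6]
opening: 38.4
```

```bash
python3 - <<'E'
from look import *
import pickle
p=eyes.get_image('side');q=eyes.get_image('top');pickle.dump((p,q),open('pq3.pkl','wb'))
save(p,'s30',(195,90,325,220),5); save(p,'s31',(130,220,270,340),5); save(q,'t31',(110,170,200,270),6)
for n,im in(('s',p),('t',q)):
  for t in('fader_top','mark_tip'):
    for r in models.place_of(t,im):
        u,v=r['position'];print(n,t,round(r['conf'],2),np.round([u,v],1),atz(im,u,v,{'fader_top':155,'mark_tip':104}[t]).round(1))
E
```

```text
s fader_top 0.6 [188.6 230.1] [525.5 375.9 155. ]
s mark_tip 0.47 [206.5 267.7] [476.7 396.3 104. ]
t fader_top 0.59 [148.6 208.6] [527.3 371.  155. ]
t mark_tip 0.38 [138.7 229.3] [475.  411.4 104. ]
```

View pics/s30.png

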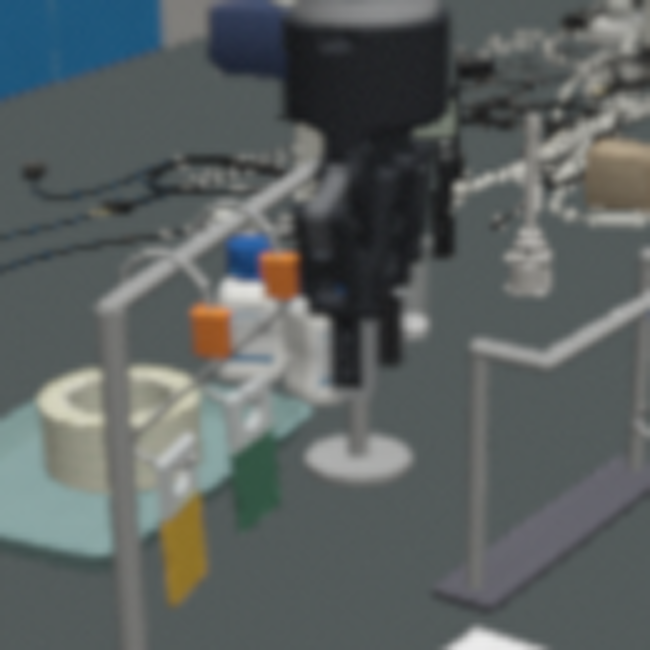

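View pics/s31.png

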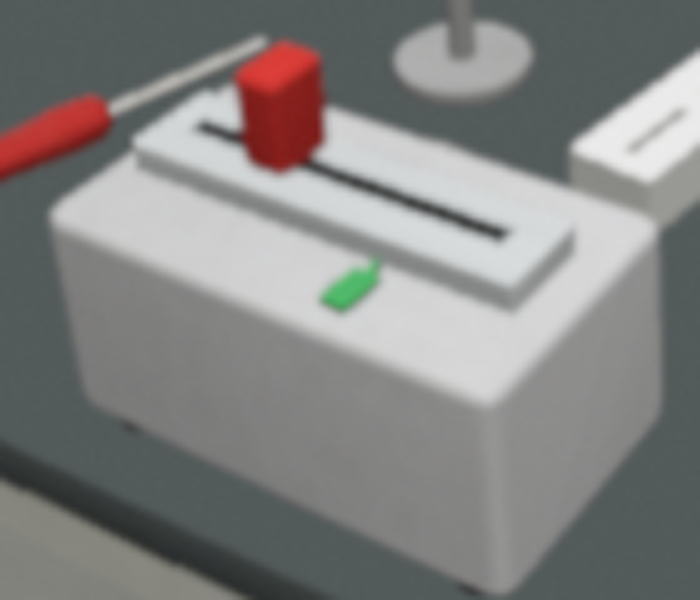

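View pics/t31.png

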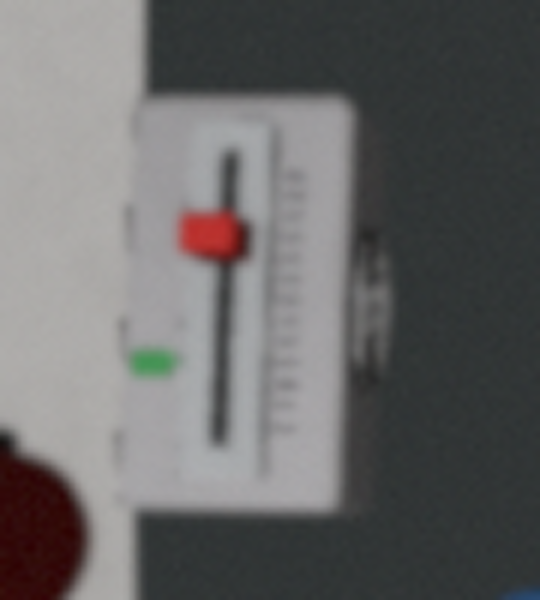

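```bash
cat > fad.py <<'E'
from look import *
import pickle
def red(p,box):
    h=cv2.cvtColor(p['frame'],cv2.COLOR_BGR2HSV).astype(int)
    m=(((h[...,0]<6)|(h[...,0]>174))&(h[...,1]>150)&(h[...,2]>70)).astype(np.uint8)
    z=np.zeros_like(m);x0,y0,x1,y1=box;z[y0:y1,x0:x1]=m[y0:y1,x0:x1]
    M=cv2.moments(z,True);return np.array([M['m10']/M['m00'],M['m01']/M['m00']]),M['m00']
def go(p,q):
    a,n1=red(p,(172,222,250,290));b,n2=red(q,(130,190,160,250))
    print(a,n1,b,n2);X,e=tri(p,a,q,b);print('fader centre',X.round(1),e)
    return X
if __name__=='__main__':
    p,q=pickle.load(open('pq3.pkl','rb'))
    go(p,q)
    print('tip side',atz(p,205.2,271.9,104),'top',atz(q,139.9,229.5,104), tri(p,np.array([205.2,271.9]),q,np.array([139.9,229.5])))
    # slot direction, slot ends at z~112 from top, side
    print('slot top',atz(q,148.2,194.7,112),atz(q,145.8,243.7,112))
    print('slot side',atz(p,170,245,112),atz(p,230.8,267,112))
    # fan box corners at z 100 top view
    print([atz(q,u/6+110-.4,v/6+170-.4,100).round(0) for u,v in((150,98),(352,98),(342,508),(128,505))])
    g=[c for c,s,l in blobs(q,(45,90,60),(80,255,255),5)];print(g,[c for c,s,l in blobs(p,(45,90,60),(80,255,255),8)])
E
python3 fad.py
```

```text
[185.95031056 240.68944099] 322.0 [145.24561404 208.85964912] 57.0
fader centre [527.9 384.1 137. ] 0.41528969621558076
tip side [471.68754341 406.98387165 104.        ] top [474.37564945 407.88398617 104.        ] (array([472.67248209, 406.86519586, 103.69597072]), np.float64(0.5995654029376851))
slot top [573.05743244 383.43991198 112.        ] [433.38985769 388.26814244 112.        ]
slot side [571.93255464 380.05742943 112.        ] [434.42148034 383.93264337 112.        ]
[array([602., 427., 100.]), array([600., 328., 100.]), array([403., 331., 100.]), array([406., 434., 100.])]
[array([134.8125, 230.    ])] [array([245.73404255, 185.93617021]), array([199.67391304, 277.34782609])]
```

```bash
python3 - <<'E'
from look import *
print(sensors.read_state()['qpos'].round(3))
tgt([527.5,385,220],88.2)
E
```

```text
[-0.017  0.247 -0.145  1.179 -0.    -0.161]
t 34.7 tcp [523.8  74.9 173. ] open 38.7 F [ 0.6  0.8 -0.4]
MOVE [-0.0, -1.395, -0.0] [30.63, -4.71, -4.84] deg 79.9
```

>>> {"fn": "drive_tool", "kwargs": {"motion": [[0, -0.1, 0, 0, -2.5, 0, 0.5], [0, -0.24, 0, 3, -4.7, 0, 0.5], [0, -0.38, 0, 7, -4.7, 0, 0.5], [0, -0.52, 0, 11, -4.7, -0.8, 0.5], [0, -0.66, 0, 15, -4.7, -1.6, 0.5], [0, -0.8, 0, 19, -4.7, -2.5, 0.5], [0, -0.94, 0, 23, -4.7, -3.4, 0.5], [0, -1.08, 0, 27, -4.7, -4.2, 0.5]]}}

```text
time_s: 35.5
tool_pos: [526.9, 350.3, 219.5]
ee_rot: [-0.12, -0.697, 0.697, 0.12]
wrist_force: [1.6, -0.8, 0.3]
opening: 42.8
```

```bash
python3 - <<'E'
from look import *
tgt([527.5,384.5,220],88.2)
E
```

```text
t 35.5 tcp [526.9 350.3 219.5] open 42.8 F [ 1.6 -0.8  0.3]
MOVE [-0.0, -0.309, -0.0] [1.08, -0.05, -3.24] deg 17.7
```

>>> {"fn": "drive_tool", "kwargs": {"motion": [[0, -0.14, 0, 0.5, 0, -1.6, 0.5], [0, -0.28, 0, 1.08, 0, -3.2, 0.5], [0, -0.309, 0, 1.08, 0, -3.24, 0.5], [0, -0.309, 0, 1.08, 0, -3.24, 0.5], [0, -0.309, 0, 1.08, 0, -3.24, 0.5], [0, -0.309, 0, 1.08, 1, -3.24, 0.5], [0, -0.309, 0, 1.08, 2, -3.24, 0.5], [0, -0.309, 0, 1.08, 3, -3.24, 0.5]]}}

```text
time_s: 36.3
tool_pos: [527.4, 383.8, 188.4]
ee_rot: [-0.011, -0.707, 0.707, 0.012]
wrist_force: [0.2, -1.1, 0.7]
opening: 42.8
```

```bash
python3 - <<'E'
from look import *
p=eyes.get_image('side');save(p,'f1',(130,150,260,300),5)
tgt([527.5,384.5,132],88.2)
E
```

```text
t 36.35 tcp [526.9 383.6 186.5] open 42.5 F [-0.1  0.2 -2.5]
MOVE [-0.002, -0.001, 0.002] [-0.07, 5.45, -0.1] deg 0.2
```

View pics/f1.png

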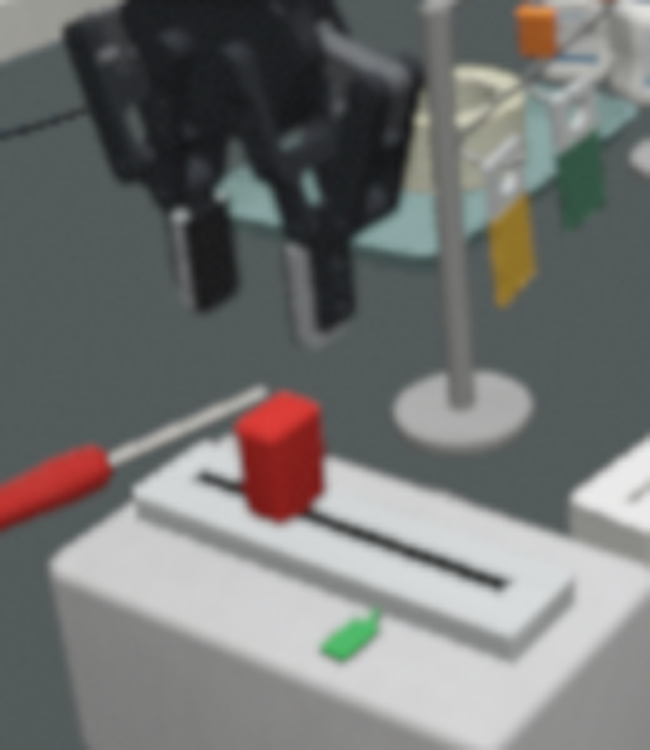

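>>> {"fn": "drive_tool", "kwargs": {"motion": [[0, 0, 0, -0.07, 0.6, -0.1, 0.5], [0, 0, 0, -0.07, 1.4, -0.1, 0.5], [0, 0, 0, -0.07, 2.2, -0.1, 0.5], [0, 0, 0, -0.07, 3, -0.1, 0.5], [0, 0, 0, -0.07, 3.8, -0.1, 0.5], [0, 0, 0, -0.07, 4.6, -0.1, 0.5], [0, 0, 0, -0.07, 5.4, -0.1, 0.5], [0, 0, 0, -0.07, 5.4, -0.1, 0.5]]}}

```text
time_s: 37.15
tool_pos: [527.0, 384.3, 131.1]
ee_rot: [-0.01, -0.706, 0.708, 0.013]
wrist_force: [-0.0, -0.1, 0.5]
opening: 42.5
```

>>> {"fn": "drive_tool", "kwargs": {"motion": [[0, 0, 0, 0, 0, 0, 0.6], [0, 0, 0, 0, 0, 0, 0.65], [0, 0, 0, 0, 0, 0, 0.7], [0, 0, 0, 0, 0, 0, 0.75], [0, 0, 0, 0, 0, 0, 0.8], [0, 0, 0, 0, 0, 0, 0.85], [0, 0, 0, 0, 0, 0, 0.85], [0, 0, 0, 0, 0, 0, 0.85]], "squeeze": 20}}

```text
time_s: 37.95
tool_pos: [527.4, 384.3, 131.7]
ee_rot: [-0.01, -0.706, 0.708, 0.012]
wrist_force: [2.1, -0.3, 4.8]
opening: 19.7
```

```bash
python3 - <<'E'
from look import *
p=eyes.get_image('side');save(p,'f2',(130,150,260,300),5)
tgt([472.3,386,132],88.2)
E
```

```text
t 38.0 tcp [527.4 384.4 131.6] open 19.4 F [1.9 0.2 5. ]
MOVE [-0.002, -0.001, 0.003] [5.51, -0.02, 0.01] deg 0.2
```

View pics/f2.png

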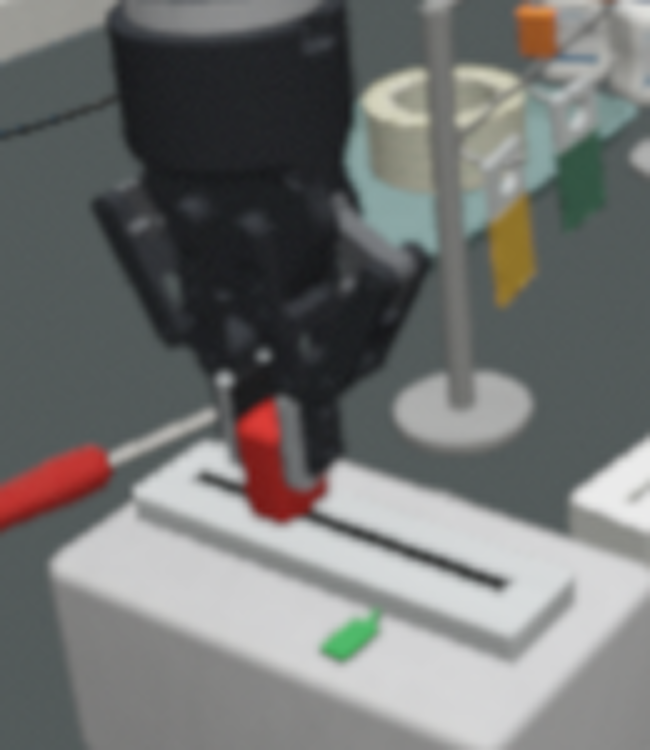

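>>> {"fn": "drive_tool", "kwargs": {"motion": [[0, 0, 0, 0.7, 0, 0, 0.85], [0, 0, 0, 1.5, 0, 0, 0.85], [0, 0, 0, 2.3, 0, 0, 0.85], [0, 0, 0, 3.1, 0, 0, 0.85], [0, 0, 0, 3.9, 0, 0, 0.85], [0, 0, 0, 4.7, 0, 0, 0.85], [0, 0, 0, 5.3, 0, 0, 0.85], [0, 0, 0, 5.5, 0, 0, 0.85]]}}

```text
time_s: 38.8
tool_pos: [471.4, 386.0, 131.7]
ee_rot: [-0.01, -0.706, 0.708, 0.013]
wrist_force: [1.8, -1.8, -0.4]
opening: 20.0
```

```bash
python3 - <<'E'
from look import *
p=eyes.get_image('side');save(p,'f3',(130,150,260,300),5)
tgt([472.3,386,132],88.2)
E
```

```text
t 38.85 tcp [471.4 386.  131.6] open 19.7 F [-0.7 -1.5  0.6]
MOVE [-0.003, -0.0, 0.004] [-0.09, -0.04, -0.0] deg 0.3
```

View pics/f3.png

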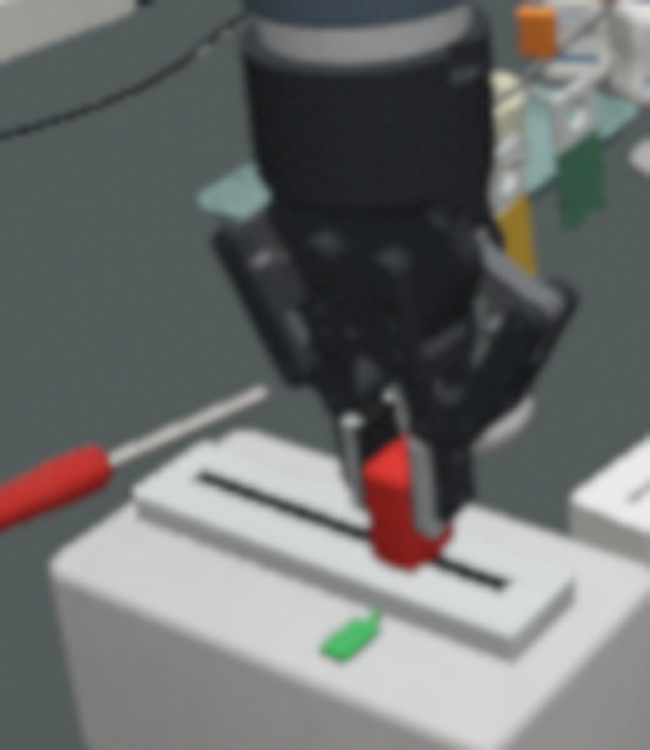

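Release, retreat up, and check.

>>> {"fn": "drive_tool", "kwargs": {"motion": [[0, 0, 0, -0.06, 0, 0, 0.85], [0, 0, 0, -0.06, 0, 0, 0.8], [0, 0, 0, -0.06, 0, 0, 0.65], [0, 0, 0, -0.06, 0, 0, 0.5], [0, 0, 0, -0.06, 0, 0, 0.5], [0, 0, 0, -0.06, 0, 0, 0.5], [0, 0, 0, -0.06, -2, 0, 0.5], [0, 0, 0, -0.06, -5, 0, 0.5]]}}

```text
time_s: 39.65
tool_pos: [471.5, 385.7, 180.5]
ee_rot: [-0.009, -0.705, 0.709, 0.014]
wrist_force: [0.9, -0.0, -0.7]
opening: 42.6
```

>>> {"fn": "drive_tool", "kwargs": {"motion": [[0, 0, 0, 0, -3, 0, 0.5], [0, 0, 0, 0, -6, 0, 0.5], [0, 0, 0, 2, -7, 3, 0.5], [0, 0, 0, 4, -7, 6, 0.5], [0, 0, 0, 7, -7, 9, 0.5], [0, 0, 0, 10, -7, 12, 0.5], [0, 0, 0, 13, -7, 15, 0.5], [0, 0, 0, 13, -7, 18, 0.5]]}}

```text
time_s: 40.45
tool_pos: [333.1, 209.3, 252.8]
ee_rot: [-0.008, -0.706, 0.709, 0.013]
wrist_force: [1.1, -0.9, -0.5]
opening: 42.9
```

```bash
python3 - <<'E'
from fad import *
p=eyes.get_image('side');q=eyes.get_image('top');pickle.dump((p,q),open('pq4.pkl','wb'))
go(p,q); save(p,'g1',(130,200,270,320),5); save(q,'g2',(110,170,200,270),6); save(p,'g3',(195,90,325,220),5)
print(sensors.read_state()['tool_pos'])
for im in(p,q):
  for t in('fader_top','mark_tip'):
    for r in models.place_of(t,im): print(t,r['conf'],r['position'],atz(im,*r['position'],{'f':155,'m':104}[t[0]]).round(1))
E
```

```text
[211.49702381 249.6875    ] 336.0 [144.43636364 229.23636364] 55.0
fader centre [471.2 385.7 136.6] 0.3763461694020407
[335.28067645 208.1859181  253.03758538]
fader_top 0.57 [209.7, 241.8] [469.9 389.7 155. ]
mark_tip 0.63 [203.4, 267.8] [481.3 399.1 104. ]
fader_top 0.68 [143.9, 229.0] [471.4 383.2 155. ]
fader_top 0.31 [235.1, 228.4] [468.9 134.  155. ]
```

View pics/g1.png

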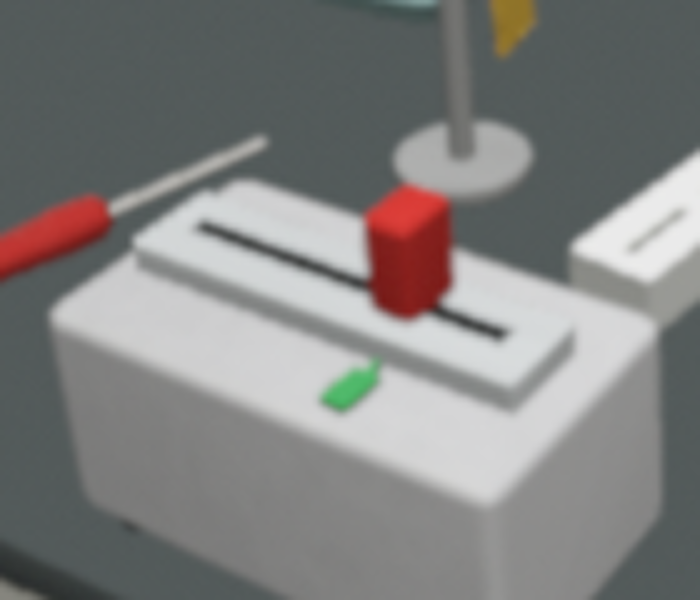

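View pics/g2.png

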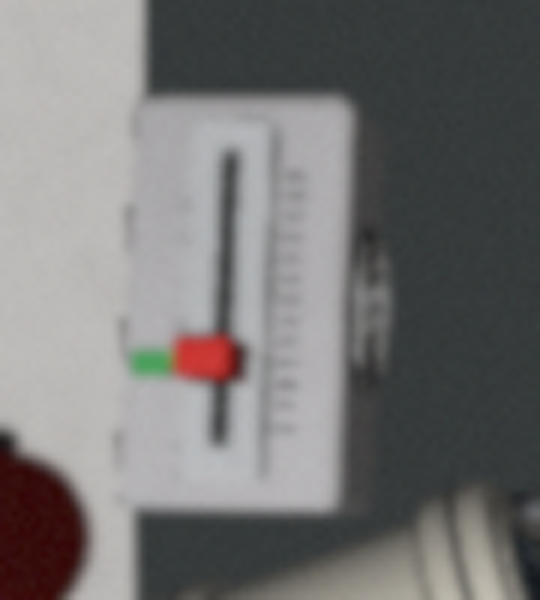

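View pics/g3.png

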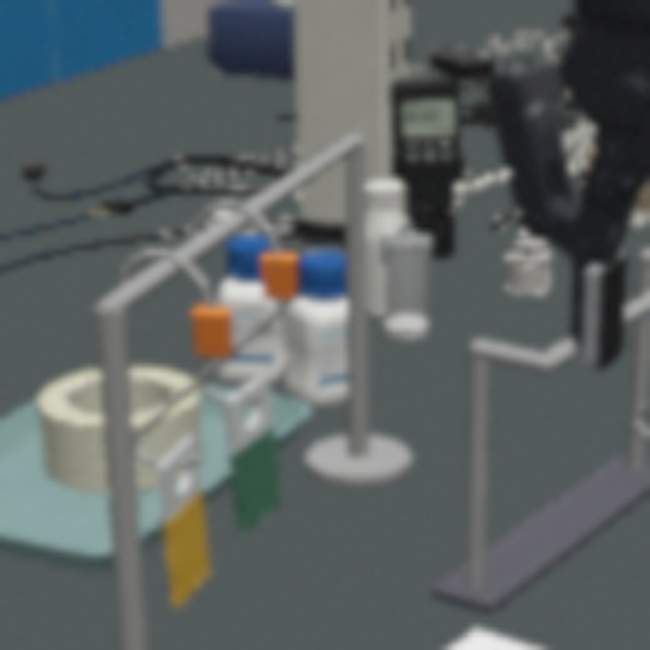

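```bash
python3 - <<'E'
from fad import *
p,q=pickle.load(open('pq3.pkl','rb'))
a=[c for c,s,l in blobs(p,(45,90,60),(80,255,255),8) if c[0]<220][0];b=[c for c,s,l in blobs(q,(45,90,60),(80,255,255),5)][0]
print(tri(p,a,q,b),atz(p,*a,103),atz(q,*b,103))
E
```

```text
(array([472.36805894, 422.36049421, 102.94867746]), np.float64(0.3030494113475015)) [471.96926073 422.31476128 103.        ] [473.23838111 422.91647385 103.        ]
```

```bash
python3 -c "
from bench import order
print(order.job_done())"
```

```text
the job is handed in; nothing more can be done
None
```

The job is handed in. Two plates were in the rack, green and yellow. Both hang from S-hooks on the drying rail, and the red fader is at the green pointer. I handed in at about 40 s of the 210 s allowed. The third hook is still on the stand.

- **Plates:** in the last picture both hang upright and about 90 mm apart along the rail, not touching. They looked the same as in pictures taken about 6 s earlier. I saw no sign of the gripper touching a plate, though the robot gives no reading for that.
- **Fader:** it stands at x = 471.2 mm. Measured from the clip body the target is 471.2 mm; measured from the pointer tip it is 472.3 mm. Both are within the 5 mm tolerance. The network's own position for the pointer tip was about 10 mm off (481 mm), so I used my own measurement from the two cameras instead.
- **Deviations:** the last joint reached its limit with the first hook in hand. I threaded the green plate with the hook turned about 14° from square, and it hung without trouble. For the second hook I took the tab with the gripper turned half round to avoid this.

The rack had not been knocked aside by the time I took the second plate.

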